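# Change over the boot dryer's cassettes and filter

## Task

Push every yellow spent cassette lying on the table through the slot of the green returns box so that it drops wholly inside, and seat the fresh blue filter block flat and fully home in its T-shaped pocket in the boot dryer's deck. Only once the filter is seated, turn the guarded dial so that its white line points at the orange mark. Leave everything else where it is.

Things in the scene. Friction and masses are not known exactly. Their poses are not given: they have to be found in the camera images.
- cassette1: spent drying cassette, a flat yellow plastic plate with black ribs, 100 x 50 x 10 mm (x, y, z), 80 g; origin at the centre of its underside, x along its length. Starts lying flat on the table; it has no front or back. Three or all four of the cassettes are present.
- cassette1_a (a point): middle of the end face of cassette1 at its -x end
- cassette1_b (a point): middle of the end face of cassette1 at its +x end
- cassette2: spent drying cassette, a flat yellow plastic plate with black ribs, 100 x 50 x 10 mm (x, y, z), 80 g; origin at the centre of its underside, x along its length. Starts lying flat on the table; it has no front or back. Three or all four of the cassettes are present.
- cassette2_a (a point): middle of the end face of cassette2 at its -x end
- cassette2_b (a point): middle of the end face of cassette2 at its +x end
- cassette3: spent drying cassette, a flat yellow plastic plate with black ribs, 100 x 50 x 10 mm (x, y, z), 80 g; origin at the centre of its underside, x along its length. Starts lying flat on the table; it has no front or back. Three or all four of the cassettes are present.
- cassette3_a (a point): middle of the end face of cassette3 at its -x end
- cassette3_b (a point): middle of the end face of cassette3 at its +x end
- cassette4: spent drying cassette, a flat yellow plastic plate with black ribs, 100 x 50 x 10 mm (x, y, z), 80 g; origin at the centre of its underside, x along its length. Starts lying flat on the table; it has no front or back. Three or all four of the cassettes are present.
- cassette4_a (a point): middle of the end face of cassette4 at its -x end
- cassette4_b (a point): middle of the end face of cassette4 at its +x end
- returns_box: fixed green returns box, 214 mm deep (x), 142 wide, 154 high, clear roof and back; origin at the centre of its underside, x away from the robot. Closed but for the slot in the face towards the robot. Inside, 200 mm deep, a polished ramp falls away from just under the slot's sill at 41 degrees. A cassette let go with its middle past the sill tips nose down and slides in, or needs a push from behind; pushed until its rear end is at the face it drops in.
- slot (a point): middle of the slot's sill (lower edge), 115 mm above the table, in the plane of the face; x into the box, y along the slot, z up. Slot level, 56 mm wide, 15 mm high. The face above and beside the slot is at x 0 to 6 mm; the lower wall (top edge orange) stands a little nearer the robot, at x -8 to -2 mm, so nothing is under a cassette whose rear end is at x = 0.
- filter: fresh blue filter block with white ribs, 34 mm high, 220 g: a main part 80 x 50 mm (x, y) with a tongue 24 mm wide (y) that stands 24 mm out from the middle of its +x side; origin at the centre of the main part's underside. Starts lying flat on the table, upright.
- dryer: fixed birch boot dryer: deck 200 mm deep (x) by 300 mm wide (y), top 62 mm above the table; origin at the centre of the deck's underside, x pointing away from the robot. Behind the deck a shelf of the same height with four pegs, 40 mm tall, and a steel lever at its right end (not used).
- pocket (a point): centre of the floor, under the main part, of the T-shaped filter pocket in the deck; axes as the seated filter's (tongue to +x). Pocket 85 x 55 mm plus a tongue notch 29 mm wide reaching 25 mm further to +x; 12 mm deep, floor 50 mm above the table. A seated filter's origin lies on this point and 22 mm of it stands above the deck.
- dial (a joint): dial angle in rad, 0 to 2.6, growing clockwise seen from above; the white line on the grip points to the dryer's -x at 0 and to the orange mark on the deck (dryer's +y) at 1.57. Starts between 0.2 and 0.7, turns with about 0.04 N m of friction and stays where it is left.
- dial_grip (a point): point on the dial's upright axis, 47 mm above the table, 7 mm below the top of its grip: a bar 46 mm long (this point's x), 14 mm thick, 32 mm high, on a 48 mm disc whose top is 25 mm above the table; turns with the dial; the -x end carries the white line. It stands in a square well 96 mm wide, centred on it, whose rim is the deck, 62 mm above the table.
- buckle: bystander: red plastic ski boot buckle, 95 x 32 x 16 mm, lying; origin at the centre of its underside; leave alone
- goggle_case: bystander: magnesium goggle case, 85 x 170 x 62 mm; origin at the centre of its underside; leave alone
- glove_peg: bystander: wooden glove peg on a round foot, 76 mm across, 139 mm high; origin at the centre of its underside; leave alone
- mug: bystander: blue ceramic mug, 82 mm across, 92 mm high; origin at the centre of its underside; leave alone
- wax_tin: bystander: wax tin, 68 mm across, 45 mm high; origin at the centre of its underside; leave alone
There are look-alikes about, which are no part of the job. What is shaped like the cassette1 but brown, purple or turquoise is not meant.

How it is judged:
By the outcome, as a careful person would: the job done as asked, in the order asked, and still so for the second after the job is handed in, with the robot touching nothing.
Of cassette1, cassette2, cassette3, cassette4 only 3 to 4 are there at a start; the rules pass over those that are not, and their reading is None.
At some moment in a run one of cassette1, cassette2, cassette3, cassette4 may be knocked a few centimetres aside while the robot is not near it.
Once in a run the grip may slacken for a moment while it holds something.
It also fails if it takes over 208 s, if anything falls off the work surface, if the arm or the gripper's body presses on something with over 40 N, if the wrist force passes 120 N, or if a joint passes its speed limit or range.

## Robot

A 7-joint arm with a two-finger parallel gripper is mounted at the origin on the work surface. World frame = base frame: x ahead of the robot, y to its left, z up, the work surface at z = 0. Lengths are in m, angles in rad, forces in N, time in s.
With the tool pointing down it reaches from about 0.35 to 0.775 m from the base axis. Payload 3.1 kg.
Tool frame: the origin (TCP) lies midway between the tips of the shut fingers; the grasp point (between the pads) lies 19 mm behind it (env.grip_point_offset is the distance from the TCP to the grasp point, in m); z points along the fingers, y is the line along which they close (so a half turn about z gives the same grasp; the last joint's range is limited). The gripper opens to 85 mm and grips with 20 to 120 N. Pads are 22 mm wide; open, the fingers measure 114 mm over their backs; the gripper's body (76 mm by 85 mm) begins 54 mm behind the grasp point. The pads swing forward as they close: fully open they stand 13 mm farther back than shut.
Start: joints at [-1.318, 0.311, 0.014, 1.512, -0.004, 1.319, -0.027], TCP at [0.16, 0.526, 0.231] pointing down, gripper open.
Joint ranges: [-2.7, 2.7], [-0.3, 1.91], [-1.27, 1.3], [0.12, 2.57], [-1.44, 4.58], [0.2, 2.03], [-3.05, 3.05]. Speed limits (rad/s): [2.79, 2.79, 3.14, 3.14, 3.14, 3.14, 3.14].

## Interface

Orientations are given as a unit quaternion [w, x, y, z].
In Python, from station import env, cams, finder gives the robot as it stands.
- The arm moves only by the shell command python3 -m crank 'ROWS' [OPENING] [FORCE]. ROWS is JSON, a list of rows, each a list of 6 numbers: the shift along the tool's x, y, z scaled (see below), then the turn, a rotation vector about the tool's x, y, z scaled (see below). A call has 1 to 5 rows; each row is the pose to reach, as a shift and turn from the pose commanded when the call began, along the tool's axes at that moment; what a row does not reach only later rows make up. The controller multiplies each number of a shift by 0.25 m and each number of a turn by 60 degrees. A row lasts 1/10 s, in which the tool goes at most 50 mm and 8.59 degrees, less where a joint would pass 70% of its speed; a pose out of reach is approached as far as the arm can. A call with a number of a shift or a turn outside -1 to 1 is refused whole. A call with a gripper value outside its range is refused whole. OPENING is the finger opening in mm, from 0 to 85.4, set as the call begins (- or left out, the last holds). The fingers move at their own pace and stop on an object; FORCE is the grip in N (left out, the last holds). Time passes only in rows, so rows that repeat a pose let the fingers close. It gives the time, the measured TCP pose, the force, the opening and the grip force at its end, in the units of the state.
- env.read_state(): the state, without advancing time (a new reading comes with each control period).
- cams.snapshot(name): name is "scene" or "top"; returns a dict with "color" (400x640x3 uint8, red, green, blue), "fx", "fy", "cx", "cy" (pixels), "T" (4x4, takes a point from camera to world coordinates). Camera axes: x right, y up, looking along -z (the intrinsics and any distortion apply to the point x, -y, -z); pixel columns grow to the right and rows downward; lengths in m; the calibration is good to about 2 mm. A picture is of the moment at which its call begins. There is no depth.
- env.hand_in(): hands the job in; it is judged then, once.
Trained networks look in the newest picture that a camera, given by its name, has taken for a name from the list of things; names that differ only in an ending like _2 or _b are one class to them, and where a whole thing is asked for, a point or a joint stands for the part that bears it (a point fixed in the world has none). Each returns a list of dicts, best first, with "score" (0 to 1); they miss things now and then, are a little off and sometimes report something else, mostly with a low value. They report only what shows in the picture. A call takes as long as a camera call. They do not tell look-alikes from the thing itself.
- finder.look_for(camera, label): "centre" ([x, y, z] in m, in world coordinates, good to about 4 mm: the middle of the surface that is visible of it).
- finder.outline_of(camera, label): "region" (400x640 bool, what is visible of it).
The state is a dict: "clock": time; "joints": joint angles; "qvel": joint speeds; "tau": joint torques, N m; "tcp_pos": TCP position; "orientation": TCP orientation; "wrist_force": force on the tool from outside, world axes, zero at the start; "ft_torque": the same for the moment, N m; "opening": opening from 0.0 (shut) to 1.0 (fully open); "finger_force": force on a finger pad.
Only numpy, scipy, OpenCV 4.12 (cv2) and the standard library are available. Lean on these libraries where they do the work, as an engineer would, in place of code of your own. Each camera call takes 0.05 s, during which the arm holds its last target. There are 200 camera calls.

## Working session

There is one attempt and no reset: what is moved stays moved. The work goes in short steps, Python scripts to look and compute and a shell command to move; the robot and the scene stay as the last step left them, time stands still between calls to the robot, and variables do not carry over. Pictures are saved under pics/ and viewed, at most 14 in all, crops included, and the job is handed in when it is done.

```bash
ls; mkdir -p pics; python3 - <<'E'
from station import env, cams, finder
import cv2,numpy as np
for n in("scene","top"):
    s=cams.snapshot(n); cv2.imwrite(f"pics/{n}0.png",s["color"][:,:,::-1])
    print(n,s["fx"],s["fy"],s["cx"],s["cy"],np.round(s["T"],3).tolist(),[k for k in s])
    for l in("cassette1","filter","returns_box","slot","dryer","pocket","dial","dial_grip","goggle_case","mug","wax_tin","glove_peg","buckle"):
        try: print(l,[(np.round(d["centre"],3).tolist(),round(d["score"],2)) for d in finder.look_for(n,l)][:8])
        except Exception as e: print(l,e)
print(env.read_state())
E
```

```text
pics
scene 464.5858038640641 464.5858038640641 318.7199576278216 197.212657368752 [[-0.287, -0.596, 0.75, 1.591], [0.958, -0.189, 0.216, 0.284], [0.013, 0.78, 0.625, 1.056], [0.0, 0.0, 0.0, 1.0]] ['color', 'fx', 'fy', 'cx', 'cy', 'T']
cassette1 [([0.459, 0.36, 0.013], 0.8), ([0.361, -0.24, 0.01], 0.68), ([0.323, -0.41, 0.007], 0.65), ([0.215, -0.291, 0.006], 0.62), ([0.439, 0.199, 0.006], 0.58), ([0.428, -0.117, 0.009], 0.5)]
filter [([0.475, 0.035, 0.032], 0.65)]
returns_box [([0.8, 0.259, 0.157], 0.93), ([0.425, -0.115, 0.008], 0.53)]
slot [([0.804, 0.256, 0.159], 0.81)]
dryer [([0.74, -0.236, 0.063], 0.75)]
pocket [([0.745, -0.231, 0.062], 0.9)]
dial [([0.624, -0.311, 0.041], 0.66), ([0.634, 0.444, 0.055], 0.36)]
dial_grip [([0.625, -0.307, 0.041], 0.58)]
goggle_case [([0.525, -0.503, 0.058], 0.66), ([0.463, 0.356, 0.008], 0.44), ([0.51, 0.506, 0.041], 0.4)]
mug []
wax_tin [([0.627, -0.311, 0.04], 0.6), ([0.51, 0.505, 0.042], 0.58)]
glove_peg [([0.751, 0.059, 0.013], 0.96)]
buckle [([0.604, 0.038, 0.008], 0.65)]
top 457.0429511962012 457.0429511962012 320.94960089102517 196.645479
[... 1214 characters left out ...]
4, 'joints': array([-1.31768995,  0.31090887,  0.01401351,  1.51149698, -0.0043853 ,
        1.31924027, -0.02718687]), 'qvel': array([-0.00169562,  0.00072988,  0.00219499, -0.0011018 , -0.00112021,
        0.00096012, -0.00060043]), 'tau': array([-3.85956055e-04, -3.79814494e+01,  1.45377782e-01, -2.30857891e+01,
        1.21429670e-02,  1.94038614e-03, -2.15030170e-06]), 'tcp_pos': array([0.15978772, 0.5262802 , 0.23130022]), 'orientation': array([ 1.83538039e-05,  1.46830537e-01,  9.89161662e-01, -1.35476865e-05]), 'wrist_force': array([-0.05101029,  0.56823921, -0.19407812]), 'ft_torque': array([-0.00749555,  0.03858137, -0.04003094]), 'finger_force': 0.0, 'opening': 1.0005042403767581}
```

View pictures.

View pics/scene0.png

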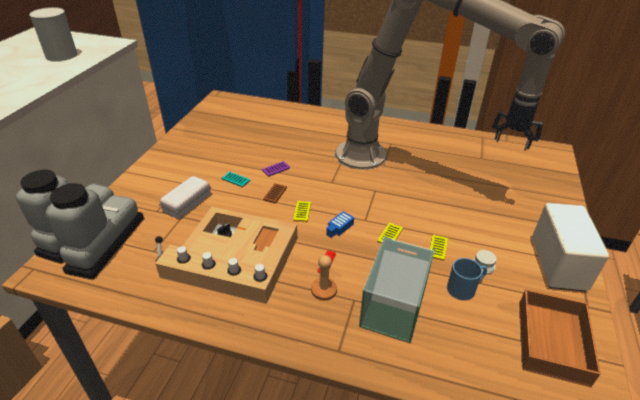

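View pics/top0.png

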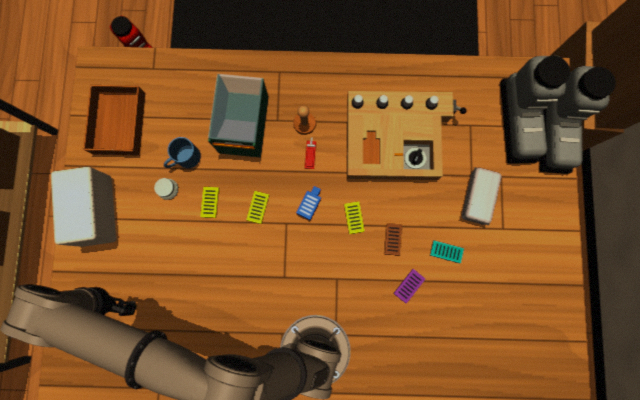

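```bash
cat > lib.py <<'E'
import numpy as np,cv2
from scipy.spatial.transform import Rotation as R
from station import env,cams,finder
def snap(n):
    s=cams.snapshot(n); s["n"]=n; return s
def bp(s,uv,z):
    uv=np.atleast_2d(uv).astype(float)
    d=np.c_[(uv[:,0]-s["cx"])/s["fx"],-(uv[:,1]-s["cy"])/s["fy"],-np.ones(len(uv))]@s["T"][:3,:3].T
    o=s["T"][:3,3]; return (o+d*((z-o[2])/d[:,2])[:,None])[:,:2]
def pj(s,P):
    p=(np.atleast_2d(P)-s["T"][:3,3])@s["T"][:3,:3]
    return np.c_[s["cx"]+s["fx"]*p[:,0]/-p[:,2],s["cy"]-s["fy"]*p[:,1]/-p[:,2]]
def blobs(s,lo,hi,amin=25,close=5):
    m=cv2.inRange(cv2.cvtColor(s["color"],cv2.COLOR_RGB2HSV),lo,hi)
    m=cv2.morphologyEx(m,cv2.MORPH_CLOSE,np.ones((close,close),np.uint8))
    return [c for c in cv2.findContours(m,0,cv2.CHAIN_APPROX_NONE)[0] if cv2.contourArea(c)>amin]
def rect(s,c,z):  # centre, long side yaw deg, size mm
    p=(bp(s,c[:,0],z)*1000).astype(np.float32); (x,y),(w,h),a=cv2.minAreaRect(p)
    if w<h: a+=90; w,h=h,w
    return np.round([x,y,(a+90)%180-90,w,h],1).tolist()
YEL=((24,120,120),(36,255,255)); BLU=((100,120,80),(118,255,255))
def go(x,y,z,yaw,st=None):
    """rows for tool-down target, yaw = world azimuth of tool y (deg, mod 180)"""
    st=st or env.read_state(); q=st["orientation"]; r0=R.from_quat([q[1],q[2],q[3],q[0]])
    d=r0.inv().apply(np.array([x,y,z])-st["tcp_pos"])/.25
    best=[]
    for k in(0,180):
        a=np.radians(yaw+k); Y=np.array([np.cos(a),np.sin(a),0]); Z=np.array([0,0,-1.]); X=np.cross(Y,Z)
        best.append((r0.inv()*R.from_matrix(np.c_[X,Y,Z])).as_rotvec()/np.radians(60))
    best.sort(key=lambda v:abs(v[2]))
    print("->",np.round([x,y,z,yaw],3),"shift",np.round(d,3),"turn",np.round(best[0],3),"alt",np.round(best[1][2],2),"j7",round(st["joints"][6],2))
def yawnow(st):
    q=st["orientation"]; Y=R.from_quat([q[1],q[2],q[3],q[0]]).apply([0,1,0]); return np.degrees(np.arctan2(Y[1],Y[0]))
E
python3 - <<'E'
from lib import *
s=snap("top"); C=s["color"][:,:,::-1]
for c in blobs(s,*YEL): print("yel",cv2.boundingRect(c),rect(s,c,.01))
for c in blobs(s,*BLU): print("blu",cv2.boundingRect(c),rect(s,c,.034))
k=np.zeros((600,800,3),np.uint8)
def put(x0,x1,y0,y1,f,X,Y):
    i=cv2.resize(C[y0:y1,x0:x1],None,fx=f,fy=f,interpolation=cv2.INTER_CUBIC);k[Y:Y+i.shape[0],X:X+i.shape[1]]=i
put(190,380,180,240,4,0,0); put(200,280,70,170,3.5,0,245); put(340,465,85,185,3.5,300,245)
cv2.imwrite("pics/crop1.png",k)
E
```

```text
yel (344, 202, 20, 32) [420.7, -114.0, 10.4, 100.5, 51.2]
yel (246, 191, 23, 33) [446.5, 200.0, -12.9, 100.5, 50.5]
yel (200, 187, 19, 31) [459.4, 357.6, -2.2, 100.0, 51.4]
blu (297, 187, 23, 33) [464.7, 29.1, -24.8, 102.4, 47.5]
```

View pics/crop1.png

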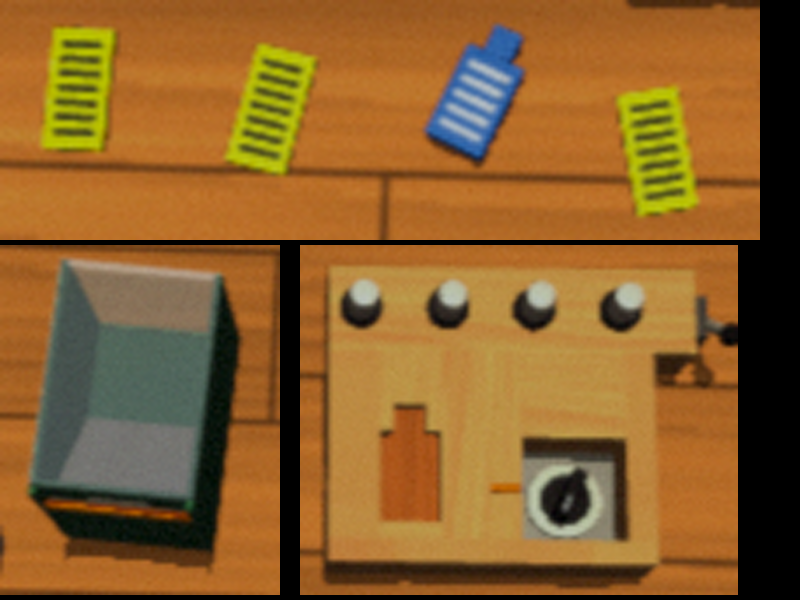

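```bash
python3 - <<'E'
from lib import *
s=snap("top"); 
f=lambda u,v,ou,ov:(ou+(u)/3.5,ov+(v-245)/3.5)
D=lambda u,v:f(u-300,v,340,85); B=lambda u,v:f(u,v,200,70)
P=np.array([D(380,432),D(440,430),D(440,520),D(381,520),D(395,406),D(425,406)])-.35
print("pocket",np.round(bp(s,P,.062)*1000,1).tolist())
print("deck corners",np.round(bp(s,[D(327,563),D(655,567),D(327,267),D(696,269)],.062)*1000,1).tolist())
print("well rim",np.round(bp(s,[D(523,437),D(627,437),D(627,541)],.062)*1000,1).tolist(),"dial",np.round(bp(s,[D(565,497)],.025)*1000,1).tolist())
print("roof",np.round(bp(s,[B(32,490),B(190,508),B(64,261),B(220,275)],.154)*1000,1).tolist())
print("orange hand",np.round(bp(s,[B(52,504),B(190,517)],.115)*1000,1).tolist())
hsv=cv2.cvtColor(s["color"],cv2.COLOR_RGB2HSV)
m=s["color"].astype(int)
# pocket mask: reddish darker than birch
roi=np.zeros((400,640),np.uint8); roi[125:165,358:385]=1
print("px birch",hsv[150,355],"pocket",hsv[145,372])
pm=((m[...,1]<(m[150,355,1]+m[145,372,1])/2)&(roi>0)).astype(np.uint8)
c=max(cv2.findContours(pm,0,1)[0],key=cv2.contourArea); print("pocket mask",cv2.boundingRect(c),rect(s,c,.062))
om=((hsv[...,0]<16)&(hsv[...,1]>200)&(hsv[...,2]>150)).astype(np.uint8); om[:, :205]=0; om[:,262:]=0; om[:140]=0; om[160:]=0
ys,xs=np.nonzero(om); p=bp(s,np.c_[xs,ys],.115)*1000; print(len(xs)); print("orange fit",np.polyfit(p[:,1],p[:,0],1),p.min(0),p.max(0))
E
```

```text
pocket [[671.0, -134.3], [674.4, -189.3], [589.8, -189.8], [588.4, -136.2], [696.1, -147.8], [696.8, -175.4]]
deck corners [[546.2, -88.9], [550.2, -385.7], [827.5, -84.2], [834.5, -428.1]]
well rim [[668.6, -266.5], [671.1, -361.8], [573.6, -360.6]] dial [[622.5, -312.3]]
roof [[626.1, 333.4], [613.8, 197.3], [833.8, 318.5], [824.5, 181.2]]
orange hand [[624.8, 325.1], [616.2, 203.0]]
px birch [ 17 173 186] pocket [ 12 217 163]
pocket mask (363, 130, 17, 34) [644.1, -161.9, 0.7, 109.2, 51.4]
109
orange fit [-8.06108261e-02  6.25250034e+02] [576.65668986 222.48826302] [636.78894612 356.2619243 ]
```

```bash
python3 -c "
from lib import *
go(.31,.34,.16,77.1)
go(.409,.209,.08,77.1)"
```

```text
-> [ 0.31  0.34  0.16 77.1 ] shift [-0.791 -0.539  0.285] turn [ 0.     0.    -0.066] alt 2.93 j7 -0.03
-> [ 0.409  0.209  0.08  77.1  ] shift [-1.323 -0.925  0.605] turn [ 0.     0.    -0.066] alt 2.93 j7 -0.03
```

```bash
python3 -m crank '[[-0.8,-0.54,0.2,0,0,0],[-0.8,-0.54,0.2,0,0,0],[-0.8,-0.54,0.2,0,0,0],[-0.8,-0.54,0.2,0,0,0],[-0.8,-0.54,0.2,0,0,0]]' 85
python3 -m crank '[[-0.52,-0.385,0.4,0,0,-0.066],[-0.52,-0.385,0.4,0,0,-0.066],[-0.52,-0.385,0.4,0,0,-0.066],[-0.52,-0.385,0.4,0,0,-0.066],[-0.52,-0.385,0.4,0,0,-0.066]]'
python3 -c "
from lib import *
go(.409,.209,.004,77.1)"
```

```text
clock: 2.0
tcp_pos: [0.3132, 0.337, 0.1812]
orientation: [0.0, 0.147, 0.989, 0.0]
wrist_force: [0.7, 0.6, 0.8]
opening: 0.994
finger_force: 0.0
clock: 2.5
tcp_pos: [0.4095, 0.2023, 0.0789]
orientation: [-0.001, 0.118, 0.993, -0.003]
wrist_force: [-0.3, -0.6, 0.1]
opening: 0.997
finger_force: 0.0
-> [4.09e-01 2.09e-01 4.00e-03 7.71e+01] shift [0.008 0.028 0.299] turn [-0.006 -0.001 -0.01 ] alt 2.99 j7 0.92
```

```bash
python3 -m crank '[[0.008,0.028,0.15,0,0,-0.01],[0.008,0.028,0.27,0,0,-0.01],[0.008,0.028,0.308,0,0,-0.01],[0.008,0.028,0.308,0,0,-0.01]]' 66 60
python3 -m crank '[[0,0,0,0,0,0],[0,0,0,0,0,0],[0,0,0,0,0,0],[0,0,0,0,0,0],[0,0,0,0,0,0]]' 30 60
python3 -m crank '[[0,0,-0.15,0,0,0],[0,0,-0.3,0,0,0],[0,0,-0.5,0,0,0],[0,0,-0.52,0,0,0]]'
python3 - <<'E'
from lib import *
s=snap("scene"); i=s["color"][100:330,260:500,::-1]; cv2.imwrite("pics/g1.png",cv2.resize(i,None,fx=2.4,fy=2.4,interpolation=2))
go(.56,.269,.134,85.5)
go(.599,.2660,.134,85.5)
E
```

```text
clock: 2.9
tcp_pos: [0.4068, 0.2165, 0.0035]
orientation: [-0.001, 0.107, 0.994, -0.001]
wrist_force: [0.0, -0.1, 0.4]
opening: 0.772
finger_force: 0.0
clock: 3.4
tcp_pos: [0.4108, 0.2168, 0.0095]
orientation: [0.002, 0.108, 0.994, 0.002]
wrist_force: [-5.5, -5.5, 25.5]
opening: 0.354
finger_force: 12.5
clock: 3.8
tcp_pos: [0.4135, 0.2194, 0.1427]
orientation: [0.007, 0.107, 0.994, 0.006]
wrist_force: [0.7, 1.0, 0.2]
opening: 0.352
finger_force: 0.0
-> [ 0.56   0.269  0.134 85.5  ] shift [-0.535  0.322  0.035] turn [ 0.009  0.01  -0.13 ] alt 2.87 j7 0.9
-> [ 0.599  0.266  0.134 85.5  ] shift [-0.69   0.344  0.037] turn [ 0.009  0.01  -0.13 ] alt 2.87 j7 0.9
```

View pics/g1.png

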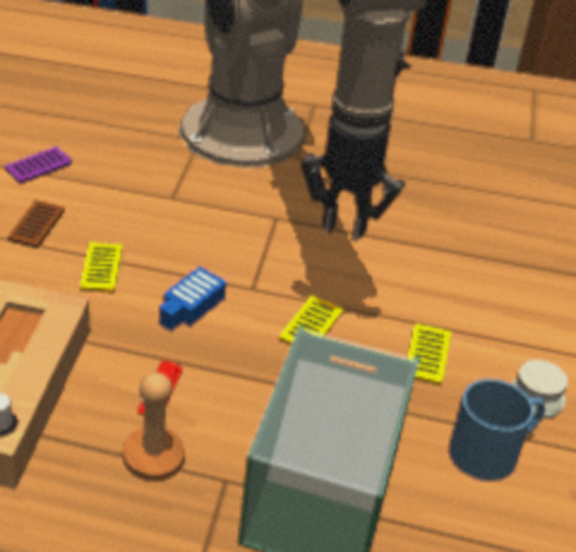

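```bash
python3 -m crank '[[0,0,0,0,0,0],[0,0,0,0,0,0]]' 85 60
python3 - <<'E'
from lib import *
s=snap("top")
for c in blobs(s,*YEL,amin=10): print("yel",cv2.boundingRect(c),rect(s,c,.01))
s=snap("scene")
for c in blobs(s,*YEL,amin=10): print("yel",cv2.boundingRect(c),rect(s,c,.01))
go(.409,.209,.06,77.1)
E
```

```text
clock: 4.05
tcp_pos: [0.4071, 0.2161, 0.1336]
orientation: [-0.001, 0.107, 0.994, -0.0]
wrist_force: [-0.6, 0.3, -0.7]
opening: 0.677
finger_force: 0.0
yel (344, 202, 21, 32) [420.7, -114.0, 10.4, 100.5, 51.2]
yel (251, 190, 19, 21) [468.2, 192.8, -15.8, 59.3, 49.9]
yel (23, 122, 5, 10) [696.7, 988.5, -2.0, 31.3, 11.7]
yel (430, 235, 18, 25) [460.1, 357.5, -2.3, 105.1, 49.4]
yel (377, 223, 26, 20) [449.6, 199.4, -16.2, 103.4, 51.5]
yel (293, 201, 18, 20) [423.2, -112.9, 10.8, 104.0, 50.9]
-> [4.09e-01 2.09e-01 6.00e-02 7.71e+01] shift [-0.015 -0.024  0.292] turn [-0.002 -0.002  0.01 ] alt -2.99 j7 0.9
```

```bash
python3 -c "
from lib import *
go(.4105,.2097,.05,74)"
python3 -m crank '[[0,0,0,0,0,0]]' 68
```

```text
-> [4.1e-01 2.1e-01 5.0e-02 7.4e+01] shift [-0.02  -0.02   0.332] turn [-0.002 -0.002  0.061] alt -2.94 j7 0.9
clock: 4.25
tcp_pos: [0.4072, 0.2159, 0.1331]
orientation: [-0.001, 0.107, 0.994, -0.001]
wrist_force: [-0.4, -0.7, -0.1]
opening: 0.8
finger_force: 0.0
```

```bash
python3 -m crank '[[-0.02,-0.02,0.17,0,0,0.061],[-0.02,-0.02,0.33,0,0,0.061],[-0.02,-0.02,0.33,0,0,0.061],[-0.02,-0.02,0.33,0,0,0.061],[-0.02,-0.02,0.33,0,0,0.061]]' 68
python3 -c "
from lib import *
go(.4105,.2097,.002,74)"
```

```text
clock: 4.75
tcp_pos: [0.4133, 0.2114, 0.0535]
orientation: [0.001, 0.139, 0.99, 0.001]
wrist_force: [0.7, 0.5, 0.2]
opening: 0.794
finger_force: 0.0
-> [4.1e-01 2.1e-01 2.0e-03 7.4e+01] shift [ 0.009 -0.01   0.206] turn [0.002 0.002 0.   ] alt -3.0 j7 0.89
```

```bash
python3 -m crank '[[0.009,-0.008,0.12,0,0,0],[0.009,-0.008,0.2,0,0,0],[0.009,-0.008,0.203,0,0,0],[0.009,-0.008,0.203,0,0,0]]' 68 60
python3 -m crank '[[0,0,0,0,0,0],[0,0,0,0,0,0],[0,0,0,0,0,0],[0,0,0,0,0,0],[0,0,0,0,0,0]]' 40 60
```

```text
clock: 5.15
tcp_pos: [0.4103, 0.2099, 0.0025]
orientation: [0.001, 0.139, 0.99, 0.001]
wrist_force: [0.2, -0.7, 0.8]
opening: 0.797
finger_force: 0.0
clock: 5.65
tcp_pos: [0.4109, 0.2102, 0.0034]
orientation: [0.002, 0.139, 0.99, 0.001]
wrist_force: [-0.7, -0.3, 6.9]
opening: 0.555
finger_force: 60.4
```

```bash
python3 -m crank '[[0,0,-0.15,0,0,0],[0,0,-0.35,0,0,0],[0,0,-0.47,0,0,0],[0,0,-0.47,0,0,0],[0,0,-0.47,0,0,0]]'
python3 -c "
from lib import *
go(.5064,.2735,.121,85.5)"
```

```text
clock: 6.15
tcp_pos: [0.4096, 0.2096, 0.1198]
orientation: [0.001, 0.139, 0.99, 0.001]
wrist_force: [-0.2, -0.3, -0.6]
opening: 0.554
finger_force: 62.2
-> [ 0.506  0.274  0.121 85.5  ] shift [-0.302  0.352 -0.004] turn [ 0.002  0.002 -0.191] alt 2.81 j7 0.86
```

```bash
python3 -m crank '[[-0.302,0.352,-0.004,0,0,-0.19],[-0.302,0.352,-0.004,0,0,-0.19],[-0.302,0.352,-0.004,0.002,0.002,-0.19],[-0.302,0.352,-0.004,0.002,0.002,-0.19],[-0.302,0.352,-0.004,0.002,0.002,-0.19]]'
python3 -m crank '[[0,0,0,0,0,0]]'
python3 - <<'E'
from lib import *
a=[]
for n,b in(("top",(190,130,280,220)),("scene",(350,190,450,280))):
    s=snap(n); C=s["color"]; x0,y0,x1,y1=b
    a.append(cv2.resize(C[y0:y1,x0:x1,::-1],(400,400),interpolation=2))
    for c in blobs(s,*YEL,amin=10): print(n,cv2.boundingRect(c),rect(s,c,.1275))
    for d in finder.look_for(n,"slot")[:2]+finder.look_for(n,"returns_box")[:2]: print(d["centre"],d["score"])
cv2.imwrite("pics/slot1.png",np.hstack(a))
go(.5064,.2735,.121,85.5)
E
```

```text
clock: 6.65
tcp_pos: [0.5042, 0.2718, 0.1175]
orientation: [-0.003, 0.04, 0.999, -0.002]
wrist_force: [0.1, 0.1, -1.2]
opening: 0.556
finger_force: 62.3
clock: 6.75
tcp_pos: [0.5042, 0.2716, 0.1184]
orientation: [-0.003, 0.04, 0.999, -0.002]
wrist_force: [-0.1, 0.4, -1.0]
opening: 0.554
finger_force: 62.3
top (344, 202, 21, 32) [407.5, -105.6, 11.0, 92.4, 47.2]
top (225, 153, 17, 23) [560.6, 266.0, -5.5, 64.2, 51.1]
top (23, 122, 5, 10) [661.5, 908.6, 0.3, 28.7, 10.4]
[0.7073, 0.2479, 0.1567] 0.61
[0.4618, 0.0337, 0.0346] 0.15
[0.7083, 0.2496, 0.1522] 0.88
scene (430, 235, 18, 25) [587.5, 349.3, -2.2, 94.1, 43.9]
scene (400, 223, 23, 22) [557.7, 268.3, -6.0, 82.7, 52.0]
scene (293, 201, 18, 20) [554.1, -68.3, 10.9, 92.7, 45.2]
[0.7409, -0.2344, 0.0602] 0.64
[0.802, 0.2548, 0.1561] 0.56
[0.801, 0.2605, 0.1563] 0.56
[0.4303, -0.1165, 0.0084] 0.55
-> [ 0.506  0.274  0.121 85.5  ] shift [-0.003  0.003 -0.005] turn [-0.001 -0.002 -0.002] alt 3.0 j7 1.07
```

View pics/slot1.png

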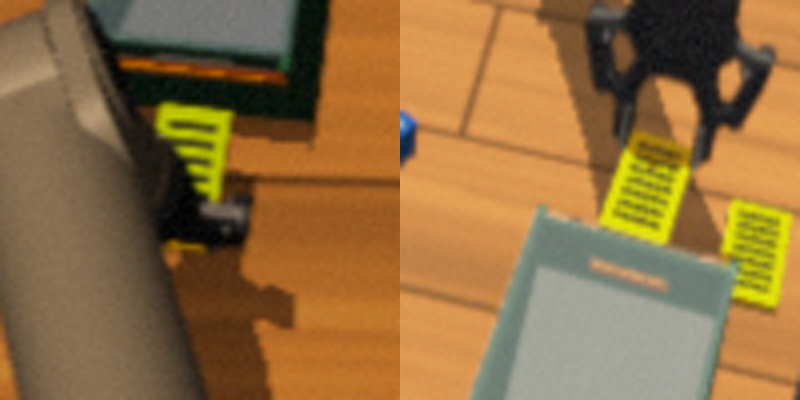

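```bash
python3 - <<'E'
from lib import *
s=snap("scene"); m=s["color"][248:268,388:426].astype(int)
sat=(m[...,0]-m[...,2]); print("\n".join(" ".join(f"{v:3d}" for v in r) for r in sat))
yaw=np.radians(-4.7); X=np.array([np.cos(yaw),np.sin(yaw)]);Y=np.array([-X[1],X[0]])
for z in(.115,.130):
  print(z,np.round(bp(s,[(397.5,255.5),(416.3,261.75)],z)*1000,1).tolist())
for c in blobs(s,*YEL,amin=10):
  if cv2.boundingRect(c)[0]==400:
    p=bp(s,c[:,0],.1275)*1000; print("cas Y",(p@Y).min(),(p@Y).max(),"X",(p@X).min(),(p@X).max())
for nm,p in(("slot sc",[620.,264.5]),): print(nm,np.array(p)@Y,np.array(p)@X)
p=bp(s,[(397.5,255.5),(416.3,261.75)],.123)*1000; print("slot ends Y",p@Y,"X",p@X)
print(np.array([504.2,271.6])@Y)
E
```

```text
-5  -7  -5  -5  -6  -7  -6  -5   0  24  50  47  32  17   7   2  -2  -5  -7  -4  -6  -7  -7  -7  -7  -4  -5  -7  -5  -5  -2  -2  -3  -1   5  12  25  55
 -4  -5  -5  -6  -8  -7  -3  -6   1  42  87  94  76  65  52  37  23  11   3  -1  -2  -5  -5  -6  -5  -5  -5  -6  -5  -5  -6  -5  -6  -5  -4  -4  -1   5
  1   1  -5  -3  -3  -6  -7  -7  -2  25  52  65  73  92  92  81  64  56  47  40  23  11   2  -4  -4  -4  -4  -8  -6  -4  -4  -6  -6  -7  -7  -6  -9  -6
  7   6   3   3  -2   0  -2  -3  -3   2  15  27  36  51  60  63  72  92  90  85  78  59  43  23  17   9   1  -4  -3  -5  -6  -6  -6  -5  -6  -7  -6  -6
  8   9   9   7   4   5   5   2   0   1  -3   0   0   8  21  25  38  55  62  72  94 101  91  68  64  59  45  25   8  -2  -4  -7  -6  -5  -4  -4  -5  -5
  9   8  10   8   9  10   8   9   6   7   4   2   1  -3  -1   0   5   8  21  35  45  58  64  72  91  99  91  65  40   8  -4  -7  -6  -7  -7  -5  -5  -7
  9  10   9   9  10  10   9   9  11   8   7   6   5   3   1  -1   0  -1   1   2   5   9  21  35  47  60  68  68  53  15  -3  -5  -5  -5  -6  -7  -8  -4
  9   8   9   7   8  10   9  10  11  
[... 1530 characters left out ...]
   9  11   9  10  11   9  10   9   9   9  11  10   9  10   8  11   9   9  11   9  10   8  10   8   9   8
  9   9   7  11   8   8   7   8   9   8   9  10   9   9   9  10  10   7   9   9   8   9  10  10   9   9   9  10  10  10  10  12   8   9   9   9   9  10
  8   7   8   9   8   8  10   9   9   9  10  10   8   8   8   9   9  11   9   8  10   9   7   9  10   9   9  11   9   9   8   8   9   9   9   8  10  10
0.115 [[645.4, 244.8], [653.6, 298.6]]
0.13 [[660.4, 245.4], [668.6, 298.3]]
cas Y 287.63875310621944 339.59507049688057 X 492.4298706442618 575.4871421221989
slot sc 314.41246416399605 596.2424442945369
slot ends Y [297.85990672 351.64302054] X [631.11671458 634.9146053 ]
312.0001103110454
```

```bash
python3 - <<'E'
from lib import *
s=snap("scene")
yaw=np.radians(-4.7); X=np.array([np.cos(yaw),np.sin(yaw)]);Y=np.array([-X[1],X[0]])
for z in(.115,.1225,.13):
  p=bp(s,[(396.8,249.3),(416.4,253.8)],z)*1000; print(z,p.tolist(),"Y",p@Y,"X",p@X)
E
```

```text
0.115 [[621.5654039842989, 238.97375286308386], [622.7160173646082, 294.84534298836803]] Y [289.10031879 344.87831391] X [599.89416705 596.4628766 ]
0.1225 [[629.2875313795141, 239.3346915734874], [630.428977882962, 294.76115565078993]] Y [290.09278341 345.42639815] X [607.56075314 604.1567996 ]
0.13 [[637.0096587747291, 239.69563028389084], [638.1419384013157, 294.67696831321183]] Y [291.08524802 345.97448238] X [615.22733923 611.8507226 ]
```

```bash
python3 -m crank '[[0,0.014,-0.01,0,0,-0.012],[0,0.014,-0.01,0,0,-0.012],[-0.06,0.014,-0.01,0,0,-0.012],[-0.12,0.014,-0.01,0,0,-0.012],[-0.16,0.014,-0.01,0,0,-0.012]]'
python3 -m crank '[[-0.04,0,0,0,0,0],[-0.08,0,0,0,0,0],[-0.12,0,0,0,0,0],[-0.16,0,0,0,0,0],[-0.2,0,0,0,0,0]]'
python3 -m crank '[[0,0,0,0,0,0],[0,0,0,0,0,0]]'
python3 - <<'E'
from lib import *
a=[]
for n,b in(("top",(190,130,280,220)),("scene",(350,190,450,280))):
    s=snap(n); C=s["color"]; x0,y0,x1,y1=b
    a.append(cv2.resize(C[y0:y1,x0:x1,::-1],(400,400),interpolation=2))
cv2.imwrite("pics/slot2.png",np.hstack(a))
E
```

```text
clock: 7.65
tcp_pos: [0.5471, 0.2731, 0.1221]
orientation: [-0.001, 0.034, 0.999, -0.001]
wrist_force: [-0.3, -0.0, -0.1]
opening: 0.552
finger_force: 62.3
clock: 8.15
tcp_pos: [0.5967, 0.2699, 0.1218]
orientation: [-0.001, 0.034, 0.999, -0.001]
wrist_force: [0.0, -0.5, -0.9]
opening: 0.556
finger_force: 62.3
clock: 8.35
tcp_pos: [0.5959, 0.2698, 0.1216]
orientation: [-0.002, 0.034, 0.999, -0.001]
wrist_force: [-0.4, -0.1, -1.0]
opening: 0.558
finger_force: 62.3
```

View pics/slot2.png

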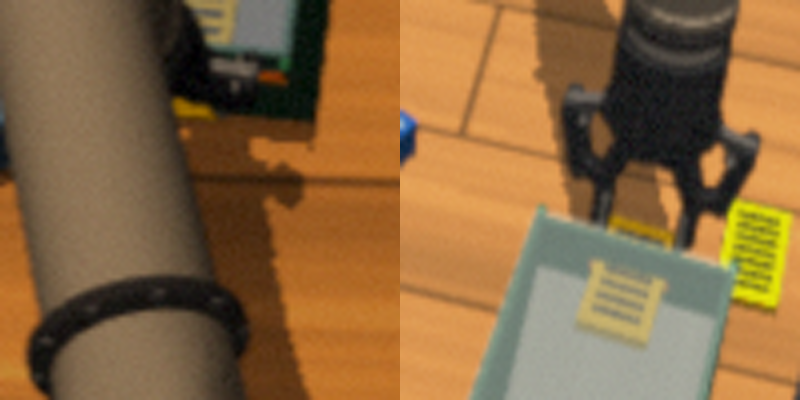

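```bash
python3 -m crank '[[0,0,0,0,0,0],[0,0,0,0,0,0],[0,0,0,0,0,0],[0,0,0,0,0,0]]' 70
python3 -m crank '[[0.1,0,0,0,0,0],[0.2,0,0,0,0,0],[0.24,0,0,0,0,0],[0.24,0,0,0,0,0]]'
python3 -m crank '[[0,0,0,0,0,0],[0,0,0,0,0,0],[0,0,0,0,0,0]]' 0
python3 - <<'E'
from lib import *
a=[]
for n,b in(("top",(190,70,280,160)),("scene",(350,220,450,320))):
    s=snap(n); C=s["color"]; x0,y0,x1,y1=b
    a.append(cv2.resize(C[y0:y1,x0:x1,::-1],(400,400),interpolation=2))
cv2.imwrite("pics/slot3.png",np.hstack(a))
E
```

```text
clock: 8.85
tcp_pos: [0.596, 0.27, 0.1221]
orientation: [-0.001, 0.034, 0.999, -0.001]
wrist_force: [-0.3, -0.3, -0.0]
opening: 0.817
finger_force: 0.0
clock: 9.25
tcp_pos: [0.5349, 0.2749, 0.1223]
orientation: [-0.001, 0.033, 0.999, -0.001]
wrist_force: [0.1, -0.2, -0.7]
opening: 0.819
finger_force: 0.0
clock: 9.55
tcp_pos: [0.5373, 0.2734, 0.122]
orientation: [-0.001, 0.034, 0.999, -0.001]
wrist_force: [0.4, 0.1, 0.0]
opening: 0.314
finger_force: 0.0
```

View pics/slot3.png

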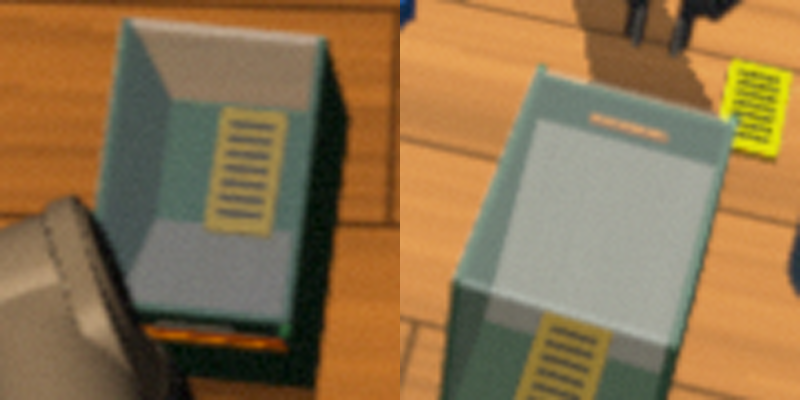

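```bash
python3 - <<'E'
from lib import *
s=snap("scene")
for c in blobs(s,*YEL,amin=10): print("yel",cv2.boundingRect(c),rect(s,c,.01))
go(.4204,.3588,.05,87.8)
E
```

```text
yel (430, 235, 18, 24) [460.2, 358.0, -1.5, 105.0, 49.3]
yel (293, 201, 18, 20) [423.2, -112.9, 10.9, 104.8, 50.9]
-> [4.20e-01 3.59e-01 5.00e-02 8.78e+01] shift [0.486 0.309 0.288] turn [-0.002 -0.002 -0.028] alt 2.97 j7 1.11
```

```bash
python3 -m crank '[[0.486,0.309,0,0,0,-0.028],[0.486,0.309,0.1,0,0,-0.028],[0.486,0.309,0.288,0,0,-0.028],[0.486,0.309,0.288,0,0,-0.028],[0.486,0.309,0.288,0,0,-0.028]]' 68
python3 -m crank '[[0,0,0,0,0,0],[0,0,0,0,0,0]]'
python3 -c "
from lib import *
go(.4204,.3588,.003,87.8)"
```

```text
clock: 10.2
tcp_pos: [0.4145, 0.3599, 0.0469]
orientation: [-0.005, 0.016, 1.0, -0.003]
wrist_force: [0.1, 0.3, 0.8]
opening: 0.798
finger_force: 0.0
clock: 10.4
tcp_pos: [0.4232, 0.3584, 0.0518]
orientation: [0.001, 0.021, 1.0, -0.0]
wrist_force: [-0.7, -0.5, 0.7]
opening: 0.795
finger_force: 0.0
-> [4.20e-01 3.59e-01 3.00e-03 8.78e+01] shift [0.012 0.001 0.195] turn [-0.     0.002 -0.003] alt 3.0 j7 0.89
```

```bash
python3 -m crank '[[0.01,0.001,0.12,0,0,0],[0.01,0.001,0.19,0,0,0],[0.01,0.001,0.194,0,0,0],[0.01,0.001,0.194,0,0,0]]' 68 60
python3 -m crank '[[0,0,0,0,0,0],[0,0,0,0,0,0],[0,0,0,0,0,0],[0,0,0,0,0,0],[0,0,0,0,0,0]]' 40 60
python3 -m crank '[[0,0,-0.15,0,0,0],[0,0,-0.35,0,0,0],[0,0,-0.48,0,0,0],[0,0,-0.48,0,0,0],[0,0,-0.48,0,0,0]]'
python3 -c "
from lib import *
go(.505,.2771,.1216,86.1)"
```

```text
clock: 10.8
tcp_pos: [0.4193, 0.3589, 0.0027]
orientation: [-0.0, 0.02, 1.0, -0.0]
wrist_force: [-0.1, 0.3, 0.6]
opening: 0.796
finger_force: 0.0
clock: 11.3
tcp_pos: [0.4193, 0.3601, 0.0039]
orientation: [0.001, 0.019, 1.0, 0.0]
wrist_force: [-1.4, -0.7, 6.2]
opening: 0.554
finger_force: 60.7
clock: 11.8
tcp_pos: [0.4181, 0.36, 0.1229]
orientation: [-0.0, 0.019, 1.0, 0.0]
wrist_force: [-0.5, 0.1, -1.4]
opening: 0.556
finger_force: 61.9
-> [ 0.505  0.277  0.122 86.1  ] shift [-0.36  -0.318  0.005] turn [ 0.    -0.001  0.028] alt -2.97 j7 0.87
```

```bash
python3 -m crank '[[-0.36,-0.318,0,0,0,0.028],[-0.36,-0.318,0,0,0,0.028],[-0.36,-0.318,0,0,0,0.028],[-0.36,-0.318,0,0,0,0.028],[-0.36,-0.318,0,0,0,0.028]]'
python3 -m crank '[[0,0,0,0,0,0],[0,0,0,0,0,0]]'
python3 - <<'E'
from lib import *
s=snap("scene")
for c in blobs(s,*YEL,amin=10): print("yel",cv2.boundingRect(c),rect(s,c,.1275))
go(.505,.2771,.122,86.1)
go(.596,.2699,.122,86.1)
E
```

```text
clock: 12.3
tcp_pos: [0.5031, 0.2761, 0.1196]
orientation: [-0.003, 0.034, 0.999, -0.002]
wrist_force: [-0.9, 0.2, -1.2]
opening: 0.556
finger_force: 62.0
clock: 12.5
tcp_pos: [0.5028, 0.2785, 0.1209]
orientation: [-0.002, 0.032, 0.999, -0.001]
wrist_force: [0.1, 0.2, -0.6]
opening: 0.555
finger_force: 62.0
yel (402, 223, 23, 23) [556.8, 275.2, -5.3, 84.0, 51.7]
yel (293, 201, 18, 20) [554.2, -68.7, 11.5, 92.6, 45.2]
-> [ 0.505  0.277  0.122 86.1  ] shift [-0.008 -0.004 -0.003] turn [-0.001 -0.003  0.004] alt -3.0 j7 1.08
-> [ 0.596  0.27   0.122 86.1  ] shift [-0.373 -0.01  -0.005] turn [-0.001 -0.003  0.004] alt -3.0 j7 1.08
```

```bash
python3 -m crank '[[-0.01,-0.01,-0.004,0,0,0],[-0.02,-0.01,-0.004,0,0,0],[-0.07,-0.01,-0.004,0,0,0],[-0.12,-0.01,-0.004,0,0,0],[-0.17,-0.01,-0.004,0,0,0]]'
python3 -m crank '[[-0.04,0,0,0,0,0],[-0.08,0,0,0,0,0],[-0.12,0,0,0,0,0],[-0.16,0,0,0,0,0],[-0.2,0,0,0,0,0]]'
python3 -m crank '[[0,0,0,0,0,0],[0,0,0,0,0,0]]'
```

```text
clock: 13.05
tcp_pos: [0.5474, 0.2713, 0.1227]
orientation: [-0.001, 0.034, 0.999, -0.001]
wrist_force: [0.2, 0.4, -1.6]
opening: 0.556
finger_force: 62.0
clock: 13.55
tcp_pos: [0.5973, 0.268, 0.1223]
orientation: [-0.001, 0.034, 0.999, -0.001]
wrist_force: [0.1, -0.7, -1.1]
opening: 0.549
finger_force: 62.0
clock: 13.75
tcp_pos: [0.5966, 0.2679, 0.1221]
orientation: [-0.002, 0.034, 0.999, -0.001]
wrist_force: [0.4, 0.4, -0.9]
opening: 0.545
finger_force: 62.0
```

```bash
python3 -m crank '[[0,0.005,0,0,0,0],[0,0.005,0,0,0,0]]'
python3 -m crank '[[0,0,0,0,0,0],[0,0,0,0,0,0],[0,0,0,0,0,0],[0,0,0,0,0,0]]' 70
python3 -m crank '[[0.1,0,0,0,0,0],[0.2,0,0,0,0,0],[0.24,0,0,0,0,0],[0.24,0,0,0,0,0]]'
python3 - <<'E'
from lib import *
a=[]
for n,b in(("top",(190,70,280,160)),("scene",(350,220,450,320))):
    s=snap(n); C=s["color"]; x0,y0,x1,y1=b
    a.append(cv2.resize(C[y0:y1,x0:x1,::-1],(400,400),interpolation=2))
for c in blobs(s,*YEL,amin=10): print("yel",cv2.boundingRect(c),rect(s,c,.01))
cv2.imwrite("pics/slot4.png",np.hstack(a))
go(.45,.1,.16,100)
E
```

```text
clock: 13.95
tcp_pos: [0.5961, 0.2699, 0.1224]
orientation: [-0.001, 0.033, 0.999, -0.001]
wrist_force: [0.0, -0.1, -0.9]
opening: 0.554
finger_force: 62.0
clock: 14.35
tcp_pos: [0.5968, 0.2692, 0.1226]
orientation: [-0.001, 0.034, 0.999, -0.001]
wrist_force: [0.8, 0.6, 0.3]
opening: 0.819
finger_force: 0.0
clock: 14.75
tcp_pos: [0.5357, 0.2741, 0.1228]
orientation: [-0.001, 0.033, 0.999, -0.0]
wrist_force: [0.2, -0.2, -0.8]
opening: 0.819
finger_force: 0.0
yel (293, 201, 18, 20) [422.8, -112.9, 10.8, 104.1, 50.9]
-> [  0.45   0.1    0.16 100.  ] shift [ 0.304 -0.715 -0.147] turn [-0.002 -0.    -0.231] alt 2.77 j7 1.11
```

View pics/slot4.png

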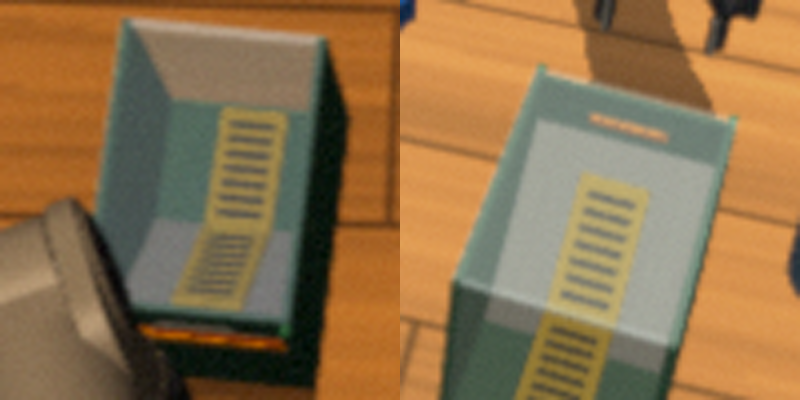

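```bash
python3 -m crank '[[0.3,-0.72,-0.1,0,0,-0.231],[0.3,-0.72,-0.1,0,0,-0.231],[0.3,-0.72,-0.1,0,0,-0.231],[0.3,-0.72,-0.1,0,0,-0.231],[0.3,-0.72,-0.1,0,0,-0.231]]' 68
python3 -m crank '[[0,0,0,0,0,0],[0,0,0,0,0,0]]'
python3 -c "
from lib import *
go(.3823,-.121,.06,100.4)"
```

```text
clock: 15.35
tcp_pos: [0.4493, 0.0906, 0.1488]
orientation: [-0.001, -0.081, 0.997, -0.002]
wrist_force: [0.4, 0.9, -0.7]
opening: 0.799
finger_force: 0.0
clock: 15.55
tcp_pos: [0.4513, 0.0995, 0.1482]
orientation: [-0.001, -0.087, 0.996, -0.001]
wrist_force: [-0.2, 0.5, 0.3]
opening: 0.797
finger_force: 0.0
-> [ 3.820e-01 -1.210e-01  6.000e-02  1.004e+02] shift [ 0.425 -0.82   0.354] turn [-0.001 -0.001 -0.006] alt 2.99 j7 1.55
```

```bash
python3 -m crank '[[0.425,-0.82,0,0,0,-0.006],[0.425,-0.82,0,0,0,-0.006],[0.425,-0.82,0,0,0,-0.006],[0.425,-0.82,0.25,0,0,-0.006],[0.425,-0.82,0.354,0,0,-0.006]]' 68
python3 -m crank '[[0,0,0,0,0,0],[0,0,0,0,0,0],[0,0,0,0,0,0]]'
python3 -c "
from lib import *
go(.3823,-.121,.003,100.4)"
```

```text
clock: 16.05
tcp_pos: [0.3877, -0.1124, 0.0784]
orientation: [0.003, -0.09, 0.996, -0.002]
wrist_force: [0.9, 0.7, -0.7]
opening: 0.795
finger_force: 0.0
clock: 16.35
tcp_pos: [0.3867, -0.1088, 0.0779]
orientation: [-0.0, -0.092, 0.996, -0.001]
wrist_force: [1.3, 0.4, -0.1]
opening: 0.796
finger_force: 0.0
-> [ 3.820e-01 -1.210e-01  3.000e-03  1.004e+02] shift [ 0.026 -0.044  0.3  ] turn [-0.002 -0.     0.002] alt -3.0 j7 2.1
```

```bash
python3 -m crank '[[0.026,-0.044,0.1,0,0,0],[0.026,-0.044,0.2,0,0,0],[0.026,-0.044,0.2,0,0,0],[0.026,-0.044,0.2,0,0,0]]' 68 60
python3 -c "
from lib import *
go(.3823,-.121,.003,100.4)"
```

```text
clock: 16.75
tcp_pos: [0.3813, -0.1211, 0.0281]
orientation: [-0.001, -0.092, 0.996, -0.001]
wrist_force: [-0.1, -0.1, 0.2]
opening: 0.799
finger_force: 0.0
-> [ 3.820e-01 -1.210e-01  3.000e-03  1.004e+02] shift [-0.004 -0.     0.1  ] turn [-0.001 -0.001  0.002] alt -3.0 j7 2.2
```

```bash
python3 -m crank '[[-0.004,0,0.08,0,0,0],[-0.004,0,0.1,0,0,0],[-0.004,0,0.1,0,0,0]]' 68 60
python3 -m crank '[[0,0,0,0,0,0],[0,0,0,0,0,0],[0,0,0,0,0,0],[0,0,0,0,0,0],[0,0,0,0,0,0]]' 40 60
python3 -m crank '[[0,0,-0.15,0,0,0],[0,0,-0.35,0,0,0],[0,0,-0.5,0,0,0],[0,0,-0.5,0,0,0],[0,0,-0.5,0,0,0]]'
python3 -c "
from lib import *
go(.45,.08,.135,90)"
```

```text
clock: 17.05
tcp_pos: [0.3813, -0.1214, 0.0028]
orientation: [-0.001, -0.091, 0.996, -0.001]
wrist_force: [0.5, 0.4, -1.2]
opening: 0.791
finger_force: 0.0
clock: 17.55
tcp_pos: [0.3817, -0.1219, 0.0038]
orientation: [-0.0, -0.09, 0.996, -0.001]
wrist_force: [-2.4, 0.9, 8.0]
opening: 0.554
finger_force: 60.3
clock: 18.05
tcp_pos: [0.3817, -0.1216, 0.1283]
orientation: [0.0, -0.09, 0.996, -0.001]
wrist_force: [0.2, 0.3, -0.9]
opening: 0.552
finger_force: 62.1
-> [4.50e-01 8.00e-02 1.35e-01 9.00e+01] shift [-0.414  0.744 -0.028] turn [-0.001  0.     0.173] alt -2.83 j7 2.08
```

```bash
python3 -m crank '[[-0.41,0.74,-0.03,0,0,0.17],[-0.41,0.74,-0.03,0,0,0.17],[-0.41,0.74,-0.03,0,0,0.17],[-0.41,0.74,-0.03,0,0,0.17],[-0.41,0.74,-0.03,0,0,0.17]]'
python3 -m crank '[[0,0,0,0,0,0],[0,0,0,0,0,0]]'
python3 -c "
from lib import *
go(.505,.2771,.122,86.1)"
```

```text
clock: 18.55
tcp_pos: [0.4479, 0.0844, 0.1324]
orientation: [-0.003, -0.005, 1.0, -0.0]
wrist_force: [-0.3, -0.5, -1.2]
opening: 0.556
finger_force: 62.1
clock: 18.75
tcp_pos: [0.447, 0.0782, 0.1324]
orientation: [-0.003, -0.002, 1.0, -0.002]
wrist_force: [-0.3, -0.6, -0.6]
opening: 0.553
finger_force: 62.1
-> [ 0.505  0.277  0.122 86.1  ] shift [-0.235  0.795  0.037] turn [-0.004 -0.006  0.068] alt -2.93 j7 1.44
```

```bash
python3 -m crank '[[-0.235,0.795,0.037,0,-0.004,0.068],[-0.235,0.795,0.037,0,-0.004,0.068],[-0.235,0.795,0.037,0,-0.004,0.068],[-0.235,0.795,0.037,0,-0.004,0.068],[-0.235,0.795,0.037,0,-0.004,0.068]]'
python3 -m crank '[[0,0,0,0,0,0],[0,0,0,0,0,0],[0,0,0,0,0,0]]'
python3 - <<'E'
from lib import *
s=snap("scene")
for c in blobs(s,*YEL,amin=10): print("yel",cv2.boundingRect(c),rect(s,c,.1275))
go(.596,.2699,.122,86.1)
E
```

```text
clock: 19.25
tcp_pos: [0.5059, 0.2837, 0.1227]
orientation: [-0.0, 0.031, 1.0, 0.001]
wrist_force: [-1.2, 0.3, -0.5]
opening: 0.557
finger_force: 62.1
clock: 19.55
tcp_pos: [0.5072, 0.2739, 0.1244]
orientation: [0.001, 0.037, 0.999, -0.002]
wrist_force: [-0.6, 0.3, -0.1]
opening: 0.558
finger_force: 62.1
yel (401, 223, 23, 22) [554.9, 271.0, -3.5, 85.7, 52.4]
-> [ 0.596  0.27   0.122 86.1  ] shift [-0.356  0.008  0.011] turn [-0.003  0.002 -0.005] alt 3.0 j7 1.07
```

```bash
python3 -m crank '[[-0.01,0.008,0.009,0,0,0.008],[-0.02,0.008,0.009,0,0,0.008],[-0.06,0.008,0.009,0,0,0.008],[-0.11,0.008,0.009,0,0,0.008],[-0.16,0.008,0.009,0,0,0.008]]'
python3 -m crank '[[-0.04,0,0,0,0,0],[-0.08,0,0,0,0,0],[-0.12,0,0,0,0,0],[-0.16,0,0,0,0,0],[-0.197,0,0,0,0,0]]'
python3 -m crank '[[0,0,0,0,0,0],[0,0,0,0,0,0]]'
```

```text
clock: 20.1
tcp_pos: [0.5448, 0.2766, 0.1214]
orientation: [-0.002, 0.038, 0.999, -0.002]
wrist_force: [-0.8, -1.4, -1.5]
opening: 0.549
finger_force: 62.2
clock: 20.6
tcp_pos: [0.5969, 0.2724, 0.1224]
orientation: [0.001, 0.039, 0.999, -0.001]
wrist_force: [-0.1, -1.4, -0.8]
opening: 0.553
finger_force: 62.2
clock: 20.8
tcp_pos: [0.5965, 0.2725, 0.1224]
orientation: [0.001, 0.039, 0.999, -0.001]
wrist_force: [0.9, -2.7, -1.2]
opening: 0.554
finger_force: 62.2
```

```bash
python3 -m crank '[[0,-0.009,0,0,0,-0.006],[0,-0.009,0,0,0,-0.006],[0,-0.009,0,0,0,-0.006]]'
python3 -m crank '[[0,0,0,0,0,0],[0,0,0,0,0,0],[0,0,0,0,0,0],[0,0,0,0,0,0]]' 70
python3 -m crank '[[0.1,0,0,0,0,0],[0.2,0,0,0,0,0],[0.24,0,0,0,0,0],[0.24,0,0,0,0,0]]'
python3 - <<'E'
from lib import *
a=[]
for n,b in(("top",(190,70,280,160)),("scene",(350,220,450,320))):
    s=snap(n); C=s["color"]; x0,y0,x1,y1=b
    a.append(cv2.resize(C[y0:y1,x0:x1,::-1],(400,400),interpolation=2))
    for c in blobs(s,*YEL,amin=10): print("yel",cv2.boundingRect(c),rect(s,c,.01))
    if n=="top":
        for c in blobs(s,*BLU): print("blu",cv2.boundingRect(c),rect(s,c,.034))
cv2.imwrite("pics/slot5.png",np.hstack(a))
E
```

```text
clock: 21.1
tcp_pos: [0.5953, 0.2718, 0.1227]
orientation: [0.001, 0.035, 0.999, -0.0]
wrist_force: [-0.2, -0.5, -1.4]
opening: 0.557
finger_force: 62.2
clock: 21.5
tcp_pos: [0.5959, 0.271, 0.1226]
orientation: [0.001, 0.035, 0.999, -0.001]
wrist_force: [-0.2, 0.1, 0.5]
opening: 0.816
finger_force: 0.0
clock: 21.9
tcp_pos: [0.5349, 0.276, 0.1226]
orientation: [0.001, 0.034, 0.999, -0.0]
wrist_force: [-0.1, -0.1, 0.2]
opening: 0.82
finger_force: 0.0
yel (23, 122, 5, 10) [697.0, 987.9, 7.2, 31.6, 13.3]
blu (297, 187, 23, 33) [464.7, 29.1, -24.8, 102.4, 47.5]
```

View pics/slot5.png

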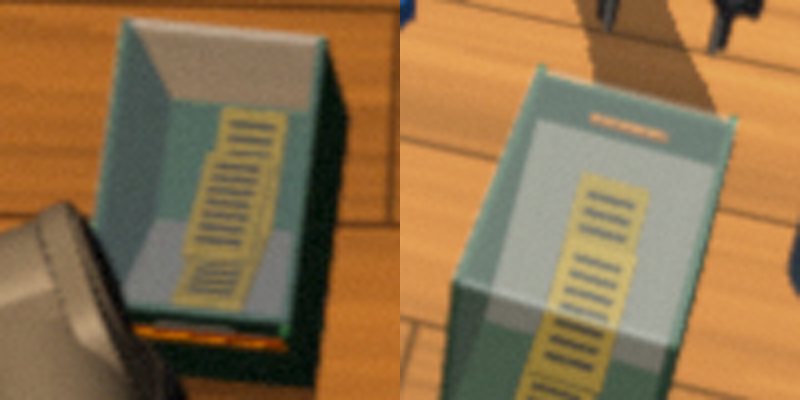

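```bash
python3 -c "
from lib import *
go(.4538,.0341,.085,65.2)"
```

```text
-> [4.54e-01 3.40e-02 8.50e-02 6.52e+01] shift [ 0.265 -0.984  0.151] turn [-0.001  0.004  0.346] alt -2.65 j7 1.1
```

```bash
python3 -m crank '[[0.265,-0.98,-0.02,0,0.004,0.346],[0.265,-0.98,-0.02,0,0.004,0.346],[0.265,-0.98,-0.02,0,0.004,0.346],[0.265,-0.98,0.05,0,0.004,0.346],[0.265,-0.98,0.15,0,0.004,0.346]]' 70 80
python3 -m crank '[[0,0,0,0,0,0],[0,0,0,0,0,0],[0,0,0,0,0,0]]'
python3 -c "
from lib import *
go(.4538,.0341,.05,65.2);go(.4538,.0341,.013,65.2)"
```

```text
clock: 22.5
tcp_pos: [0.46, 0.043, 0.0946]
orientation: [0.003, 0.216, 0.976, 0.0]
wrist_force: [1.6, -0.2, -0.9]
opening: 0.821
finger_force: 0.0
clock: 22.8
tcp_pos: [0.4584, 0.0471, 0.0928]
orientation: [0.0, 0.215, 0.977, -0.0]
wrist_force: [0.0, 0.5, 0.4]
opening: 0.822
finger_force: 0.0
-> [4.54e-01 3.40e-02 5.00e-02 6.52e+01] shift [-0.005 -0.055  0.171] turn [-0.  0.  0.] alt -3.0 j7 1.13
-> [4.54e-01 3.40e-02 1.30e-02 6.52e+01] shift [-0.005 -0.055  0.319] turn [-0.  0.  0.] alt -3.0 j7 1.13
```

```bash
python3 -m crank '[[-0.005,-0.055,0.08,0,0,0],[-0.005,-0.055,0.17,0,0,0],[-0.005,-0.055,0.25,0,0,0],[-0.005,-0.055,0.318,0,0,0],[-0.005,-0.055,0.318,0,0,0]]'
python3 -m crank '[[0,0,0,0,0,0],[0,0,0,0,0,0],[0,0,0,0,0,0],[0,0,0,0,0,0],[0,0,0,0,0,0]]' 40 80
python3 -m crank '[[0,0,-0.15,0,0,0],[0,0,-0.35,0,0,0],[0,0,-0.42,0,0,0],[0,0,-0.42,0,0,0],[0,0,-0.42,0,0,0]]'
python3 -c "
from lib import *
go(.54,-.064,.118,80);go(.631,-.162,.118,90.8)"
```

```text
clock: 23.3
tcp_pos: [0.4512, 0.0347, 0.0113]
orientation: [-0.002, 0.213, 0.977, -0.001]
wrist_force: [0.9, -0.0, 1.1]
opening: 0.816
finger_force: 0.0
clock: 23.8
tcp_pos: [0.4534, 0.0339, 0.0141]
orientation: [0.001, 0.214, 0.977, 0.0]
wrist_force: [0.6, 0.2, 6.0]
opening: 0.565
finger_force: 83.7
clock: 24.3
tcp_pos: [0.4508, 0.0334, 0.1168]
orientation: [-0.002, 0.215, 0.977, -0.001]
wrist_force: [-0.4, 0.2, -3.1]
opening: 0.566
finger_force: 84.3
-> [ 5.40e-01 -6.40e-02  1.18e-01  8.00e+01] shift [-0.487 -0.204 -0.006] turn [-0.002 -0.003 -0.247] alt 2.75 j7 1.14
-> [ 0.631 -0.162  0.118 90.8  ] shift [-0.982 -0.407 -0.007] turn [-0.002 -0.004 -0.427] alt 2.57 j7 1.14
```

```bash
python3 -m crank '[[-0.49,-0.2,-0.006,0,0,-0.247],[-0.49,-0.2,-0.006,0,0,-0.247],[-0.98,-0.405,-0.006,0,0,-0.427],[-0.98,-0.405,-0.006,0,0,-0.427],[-0.98,-0.405,-0.006,0,0,-0.427]]'
python3 -m crank '[[0,0,0,0,0,0],[0,0,0,0,0,0],[0,0,0,0,0,0]]'
python3 -c "
from lib import *
go(.631,-.162,.118,90.8)"
```

```text
clock: 24.8
tcp_pos: [0.6156, -0.1456, 0.1152]
orientation: [-0.004, -0.007, 1.0, 0.001]
wrist_force: [1.3, -1.0, -2.8]
opening: 0.567
finger_force: 84.2
clock: 25.1
tcp_pos: [0.6147, -0.1429, 0.1163]
orientation: [-0.004, -0.007, 1.0, 0.001]
wrist_force: [0.2, 0.2, -1.7]
opening: 0.565
finger_force: 84.2
-> [ 0.631 -0.162  0.118 90.8  ] shift [-0.064 -0.077 -0.007] turn [ 0.002 -0.007  0.001] alt -3.0 j7 1.96
```

```bash
python3 -m crank '[[-0.064,-0.077,0.04,0.002,-0.007,0],[-0.064,-0.077,0.04,0.002,-0.007,0],[-0.064,-0.077,0.04,0.002,-0.007,0],[-0.064,-0.077,0.04,0.002,-0.007,0]]'
python3 - <<'E'
from lib import *
a=[]
st=env.read_state(); print(st["tcp_pos"],st["orientation"])
for n,b in(("top",(340,85,440,185)),("scene",(200,180,300,280))):
    s=snap(n); C=s["color"]; x0,y0,x1,y1=b
    a.append(cv2.resize(C[y0:y1,x0:x1,::-1],(400,400),interpolation=2))
    z=st["tcp_pos"][2]-.014+.034
    for c in blobs(s,*BLU,amin=10): print(n,cv2.boundingRect(c),rect(s,c,z))
cv2.imwrite("pics/f1.png",np.hstack(a))
E
```

```text
clock: 25.5
tcp_pos: [0.6323, -0.1616, 0.109]
orientation: [0.002, -0.008, 1.0, -0.0]
wrist_force: [-0.0, -0.0, -2.0]
opening: 0.563
finger_force: 84.1
[ 0.6323375  -0.16163477  0.10897692] [ 2.25247044e-03 -8.03738266e-03  9.99965043e-01 -4.88827656e-04]
scene (253, 217, 19, 20) [663.2, -158.5, 2.4, 79.3, 50.6]
```

View pics/f1.png

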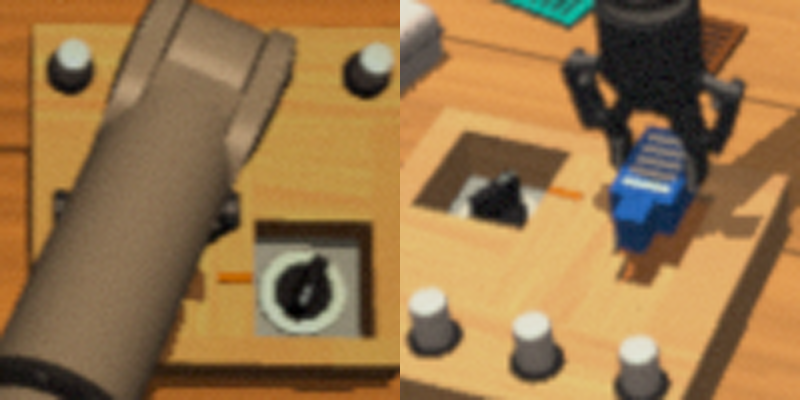

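```bash
cat >> lib.py <<'E'
def T(x,y,yaw,pts):
    a=np.radians(yaw);c,s_=np.cos(a),np.sin(a); p=np.array(pts,float); return np.c_[x+c*p[:,0]-s_*p[:,1],y+s_*p[:,0]+c*p[:,1]]
def tee(l,w,n,t): return [(-l,-w),(l,-w),(l,-n),(l+t,-n),(l+t,n),(l,n),(l,w),(-l,w)]
FIL=tee(.04,.025,.012,.024); POC=tee(.0425,.0275,.0145,.025)
POC[3]=(.0675,-.0145);POC[4]=(.0675,.0145)
def over(img,s,b,f,polys):
    x0,y0,x1,y1=b; i=cv2.resize(np.ascontiguousarray(img[y0:y1,x0:x1]),None,fx=f,fy=f,interpolation=2)
    for P,z,col in polys:
        uv=(pj(s,np.c_[P,np.full(len(P),z)])-[x0,y0]+.5)*f
        cv2.polylines(i,[np.int32(np.round(uv*8))],True,col,1,cv2.LINE_AA,3)
    return i
E
python3 - <<'E'
from lib import *
s=snap("scene"); c0=cv2.imread("pics/scene0.png"); c1=s["color"][:,:,::-1]
s2=dict(s); t0=cv2.imread("pics/top0.png"); st=snap("top")
P=T(.631,-.162,.8,POC)
a=over(c0,s,(237,215,289,260),7,[(P,.062,(0,255,0))])
b=over(c1,s,(237,200,289,250),7,[(T(.6323,-.1616,.9,FIL),.109-.014+.034,(0,255,255)),(T(.6323,-.1616,.9,FIL),.095,(255,255,0)),(P,.062,(0,255,0))])
c=over(t0,st,(355,122,395,172),6,[(P,.062,(0,255,0))])
k=np.zeros((600,800,3),np.uint8)
k[:a.shape[0],:a.shape[1]]=a; k[:b.shape[0],400:400+b.shape[1]]=b[:, :400]; 
k[320:320+280,:c.shape[1]]=c[:280]
cv2.imwrite("pics/ov.png",k)
E
```

```text
(no output)
```

View pics/ov.png

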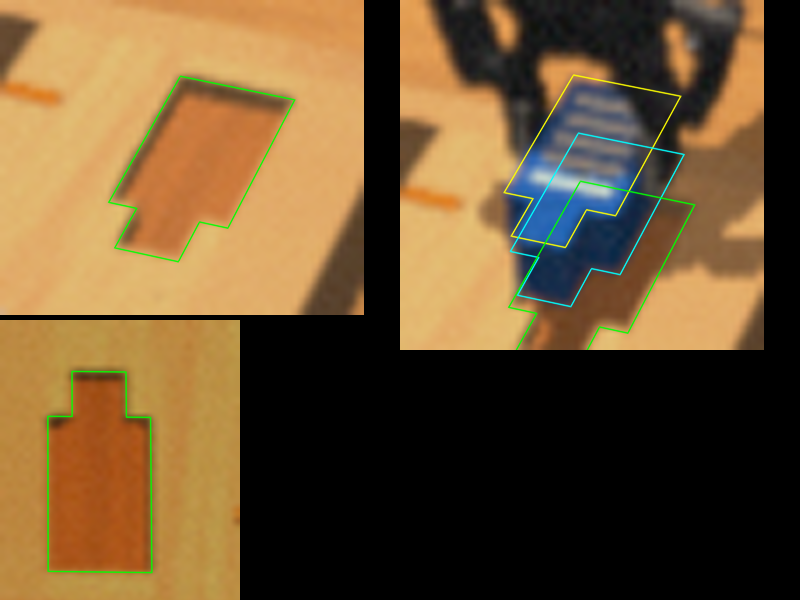

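```bash
python3 -m crank '[[0.005,-0.001,0.04,0,0,0],[0.005,-0.001,0.08,0,0,0],[0.005,-0.001,0.115,0,0,0],[0.005,-0.001,0.115,0,0,0],[0.005,-0.001,0.115,0,0,0]]'
python3 -c "
from lib import *
go(.631,-.162,.064,90.8)"
```

```text
clock: 26.2
tcp_pos: [0.6313, -0.164, 0.0794]
orientation: [0.002, -0.007, 1.0, -0.001]
wrist_force: [0.0, 0.6, -2.3]
opening: 0.567
finger_force: 84.2
-> [ 6.31e-01 -1.62e-01  6.40e-02  9.08e+01] shift [0.001 0.008 0.062] turn [-0.002  0.004  0.   ] alt -3.0 j7 2.0
```

```bash
python3 -m crank '[[0,0.008,0.0,-0.002,0.004,0],[0,0.008,0.015,-0.002,0.004,0],[0,0.008,0.03,-0.002,0.004,0],[0,0.008,0.045,-0.002,0.004,0],[0,0.008,0.055,-0.002,0.004,0]]'
python3 -m crank '[[0,0,0.006,0,0,0],[0,0,0.008,0,0,0],[0,0,0.008,0,0,0]]'
```

```text
clock: 26.7
tcp_pos: [0.6332, -0.1628, 0.0729]
orientation: [0.003, -0.007, 1.0, -0.0]
wrist_force: [-9.2, 0.5, 18.9]
opening: 0.567
finger_force: 87.4
clock: 27.0
tcp_pos: [0.6339, -0.1631, 0.072]
orientation: [0.004, -0.007, 1.0, -0.001]
wrist_force: [-9.7, 1.4, 24.9]
opening: 0.567
finger_force: 88.7
```

```bash
python3 -m crank '[[0,0,-0.05,0,0,0],[0.01,0,-0.05,0,0,0],[0.01,0,-0.05,0,0,0],[0.01,0,-0.05,0,0,0]]'
python3 -c "
from lib import *
s=snap('scene'); z=env.read_state()['tcp_pos']
print(z)
go(.631,-.162,.064,90.8)
c1=s['color'][:,:,::-1]
b=over(c1,s,(237,205,289,260),10,[(T(z[0],z[1],.9,FIL),z[2]+.02,(0,255,255)),(T(.631,-.162,.8,POC),.062,(0,255,0))])
cv2.imwrite('pics/ov2.png',b)"
```

```text
clock: 27.4
tcp_pos: [0.6282, -0.1618, 0.0753]
orientation: [-0.001, -0.007, 1.0, -0.0]
wrist_force: [0.1, -0.3, -2.1]
opening: 0.563
finger_force: 85.4
[ 0.62824638 -0.16178483  0.0752497 ]
-> [ 6.31e-01 -1.62e-01  6.40e-02  9.08e+01] shift [-0.011 -0.001  0.045] turn [-0.    -0.002  0.   ] alt -3.0 j7 1.99
```

View pics/ov2.png

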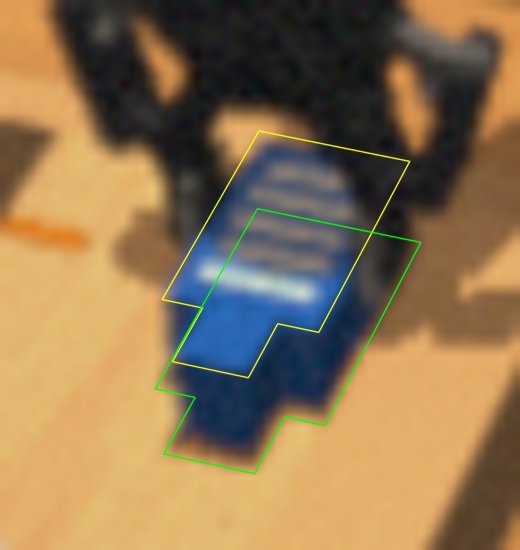

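```bash
python3 -m crank '[[-0.005,0,0.01,0,0,0],[-0.005,0,0.02,0,0,0],[-0.005,0,0.03,0,0,0],[-0.005,0,0.03,0,0,0]]'
```

```text
clock: 27.85
tcp_pos: [0.6303, -0.1622, 0.0723]
orientation: [0.0, -0.007, 1.0, 0.0]
wrist_force: [-6.9, 2.5, 12.3]
opening: 0.569
finger_force: 87.4
```

```bash
python3 -c "
from lib import *
st=env.read_state(); print(st['wrist_force'],st['ft_torque'],st['tcp_pos'])"
python3 -m crank '[[0,0,0,0,0,0]]'
python3 -c "
from lib import *
st=env.read_state(); print(st['wrist_force'],st['ft_torque'],st['tcp_pos'])"
python3 -m crank '[[0,0,-0.04,0,0,0],[0,0,-0.04,0,0,0],[0,0,-0.04,0,0,0]]'
python3 -c "
from lib import *
st=env.read_state(); print(st['wrist_force'],st['ft_torque'],st['tcp_pos'],st['orientation'])"
```

```text
[-6.9225549   2.50303298 12.33480928] [0.44436639 1.15471955 0.07611029] [ 0.63026095 -0.1622036   0.07234983]
clock: 27.95
tcp_pos: [0.6303, -0.1622, 0.0724]
orientation: [0.001, -0.007, 1.0, 0.0]
wrist_force: [-8.3, 2.6, 12.6]
opening: 0.563
finger_force: 87.4
[-8.32232425  2.55831193 12.56109454] [0.378384   1.06313318 0.07234906] [ 0.63028791 -0.16219063  0.07235403]
clock: 28.25
tcp_pos: [0.6306, -0.1621, 0.079]
orientation: [0.0, -0.007, 1.0, -0.0]
wrist_force: [-0.1, 0.5, -2.2]
opening: 0.563
finger_force: 85.4
[-0.06821032  0.45452381 -2.21734492] [ 0.03222924  0.02575157 -0.01540773] [ 0.63057158 -0.16210269  0.0789768 ] [ 3.96242543e-04 -7.13282001e-03  9.99974408e-01 -3.86454453e-04]
```

```bash
python3 -m crank '[[0.013,0,0,0,0,0],[0.013,0,0,0,0,0],[0.013,0,0.015,0,0,0],[0.013,0,0.03,0,0,0],[0.013,0,0.04,0,0,0]]'
python3 -m crank '[[0,0,0,0,0,0]]'
python3 -c "
from lib import *
st=env.read_state(); print(st['wrist_force'],st['ft_torque'],st['tcp_pos'])"
```

```text
clock: 28.75
tcp_pos: [0.6269, -0.162, 0.0685]
orientation: [-0.0, -0.007, 1.0, -0.0]
wrist_force: [0.0, 0.0, -2.6]
opening: 0.571
finger_force: 85.4
clock: 28.85
tcp_pos: [0.6267, -0.162, 0.0685]
orientation: [-0.0, -0.007, 1.0, -0.0]
wrist_force: [0.4, 0.0, -2.2]
opening: 0.566
finger_force: 85.4
[ 0.3970405   0.02634204 -2.18368379] [0.01624798 0.03438204 0.08553859] [ 0.62673399 -0.16198528  0.06849319]
```

```bash
python3 -m crank '[[0,0,0.012,0,0,0],[0,0,0.02,0,0,0],[0,0,0.028,0,0,0],[0,0,0.028,0,0,0]]'
```

```text
clock: 29.25
tcp_pos: [0.628, -0.1623, 0.0655]
orientation: [0.001, -0.007, 1.0, -0.0]
wrist_force: [-3.5, 1.4, 10.6]
opening: 0.564
finger_force: 87.0
```

```bash
python3 -m crank '[[0,0,0.008,0,0,0],[0,0,0.016,0,0,0],[0,0,0.016,0,0,0]]'
python3 -c "
from lib import *
st=env.read_state(); print(st['wrist_force'],st['ft_torque'],st['tcp_pos'],st['orientation'])
s=snap('scene'); z=st['tcp_pos']
c1=s['color'][:,:,::-1]
P=T(.631,-.162,.8,FIL)
b=over(c1,s,(232,205,292,265),10,[(P,.084,(0,255,255)),(P,.062,(0,255,0))])
cv2.imwrite('pics/ov3.png',b)"
```

```text
clock: 29.55
tcp_pos: [0.6299, -0.1624, 0.0636]
orientation: [0.004, -0.008, 1.0, -0.001]
wrist_force: [-2.6, 1.7, 15.0]
opening: 0.564
finger_force: 88.0
[-2.60443967  1.70740786 14.97794574] [0.3763088  1.02734694 0.03555677] [ 0.62992258 -0.16238077  0.0636181 ] [ 3.71348258e-03 -7.59886882e-03  9.99964048e-01 -6.08128211e-04]
```

View pics/ov3.png

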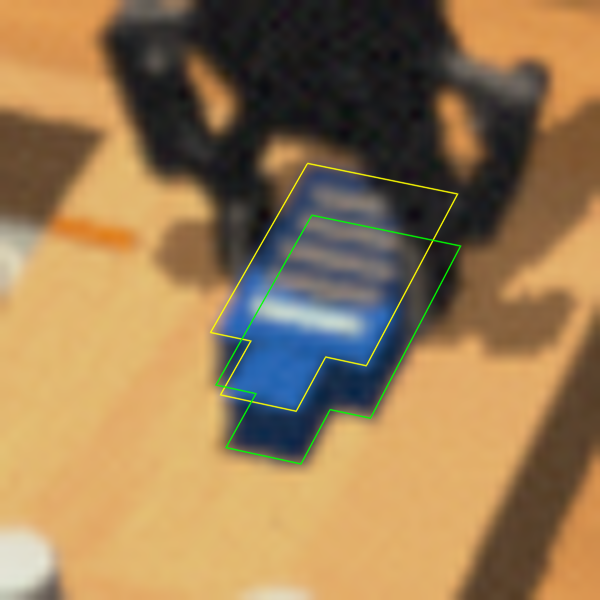

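```bash
python3 -m crank '[[0,0,-0.01,0,0,0],[0,0,-0.01,0,0,0],[0,0,-0.01,0,0,0],[0,0,-0.01,0,0,0]]' 66
python3 -m crank '[[0,0,-0.1,0,0,0],[0,0,-0.25,0,0,0],[0,0,-0.3,0,0,0]]'
python3 -m crank '[[0,0,0,0,0,0],[0,0,0,0,0,0],[0,0,0,0,0,0],[0,0,0,0,0,0],[0,0,0,0,0,0]]' 0 20
python3 - <<'E'
from lib import *
s=snap("scene")
m=cv2.inRange(cv2.cvtColor(s["color"],cv2.COLOR_RGB2HSV),(100,100,40),(122,255,255)); m[:200]=0;m[270:]=0;m[:,:230]=0;m[:,295:]=0
m=cv2.morphologyEx(m,cv2.MORPH_CLOSE,np.ones((5,5),np.uint8))
from scipy.optimize import minimize
def sil(x,y,z,yaw):
    P=T(x,y,yaw,FIL); k=np.zeros((400*4,640*4),np.uint8)
    def d(q): cv2.fillPoly(k,[np.int32(np.round((pj(s,q)+.5)*4))],1)
    B=np.c_[P,np.full(8,max(z,.062))];Tt=np.c_[P,np.full(8,z+.034)]
    d(Tt);d(B)
    for i in range(8): d(np.array([B[i],B[(i+1)%8],Tt[(i+1)%8],Tt[i]]))
    return cv2.resize(k*255,(640,400),interpolation=cv2.INTER_AREA)/255.
M=m/255.; 
f=lambda p:np.abs(sil(p[0]/1000,p[1]/1000,p[2]/1000,p[3])-M).sum()
r=minimize(f,[630,-162,50,.8],method="Nelder-Mead",options=dict(initial_simplex=[[630,-162,50,.8],[635,-162,50,.8],[630,-158,50,.8],[630,-162,55,.8],[630,-162,50,4]]))
print(r.x,r.fun,M.sum(),"seated model",f([631,-162,50,.8]), f([631,-162,55,.8]),f([631,-162,62,.8]))
st=env.read_state();print(st['tcp_pos'],st['opening']); go(.645,-.162,.1,90.8)
E
```

```text
clock: 30.0
tcp_pos: [0.6269, -0.1622, 0.0603]
orientation: [-0.0, -0.007, 1.0, -0.0]
wrist_force: [-1.0, 0.2, 0.2]
opening: 0.771
finger_force: 0.0
clock: 30.3
tcp_pos: [0.6293, -0.1632, 0.1395]
orientation: [0.003, -0.007, 1.0, -0.001]
wrist_force: [0.1, -0.5, 0.5]
opening: 0.773
finger_force: 0.0
clock: 30.8
tcp_pos: [0.6265, -0.1619, 0.1346]
orientation: [-0.001, -0.007, 1.0, -0.0]
wrist_force: [0.4, -0.3, 0.3]
opening: -0.001
finger_force: 0.0
[ 624.24902544 -164.2675807    39.97087242    0.75028598] 148.5254901960784 291.0 seated model 200.2627450980392 234.01176470588234 273.3254901960784
[ 0.6267094  -0.16200169  0.13489537] 0.00208162535565251
-> [ 0.645 -0.162  0.1   90.8  ] shift [-0.073 -0.001  0.14 ] turn [-0.    -0.001  0.   ] alt -3.0 j7 1.98
```

```bash
python3 -m crank '[[-0.1,0,0.08,0,0,0],[-0.1,0,0.16,0,0,0],[-0.1,0,0.19,0,0,0],[-0.1,0,0.205,0,0,0],[-0.1,0,0.215,0,0,0]]'
python3 -m crank '[[0,0,0.005,0,0,0],[0,0,0.005,0,0,0]]'
python3 -m crank '[[0,0,-0.03,0,0,0],[0.2,0,-0.03,0,0,0],[0.2,0,-0.03,0,0,0],[0.2,0,-0.01,0,0,0],[0.2,0,0,0,0,0]]'
python3 -m crank '[[0,0,0.005,0,0,0],[0,0,0.005,0,0,0]]'
python3 -c "
from lib import *
go(.63,-.162,.12,90.8)"
```

```text
clock: 31.35
tcp_pos: [0.6509, -0.1613, 0.0842]
orientation: [-0.001, -0.007, 1.0, 0.001]
wrist_force: [-7.8, 2.7, 15.6]
opening: -0.002
finger_force: 7.5
clock: 31.55
tcp_pos: [0.6511, -0.1614, 0.0842]
orientation: [-0.0, -0.007, 1.0, 0.0]
wrist_force: [-5.9, 3.2, 10.2]
opening: -0.003
finger_force: 5.1
clock: 32.05
tcp_pos: [0.6017, -0.1635, 0.0841]
orientation: [0.0, -0.007, 1.0, -0.001]
wrist_force: [-11.1, 2.8, 24.0]
opening: -0.001
finger_force: 11.9
clock: 32.25
tcp_pos: [0.6017, -0.1635, 0.0841]
orientation: [-0.0, -0.007, 1.0, -0.0]
wrist_force: [-11.1, 2.9, 19.9]
opening: -0.003
finger_force: 10.0
-> [ 0.63  -0.162  0.12  90.8  ] shift [-0.113  0.004 -0.144] turn [-0.001 -0.     0.   ] alt -3.0 j7 2.01
```

```bash
python3 -m crank '[[0,0,-0.1,0,0,0],[0,0,-0.25,0,0,0],[0,0,-0.35,0,0,0]]' 34 40
python3 - <<'E'
from lib import *
t0=cv2.imread("pics/top0.png"); s=snap("top")
u0,v0=pj(s,[[.6223,-.313,.054]])[0]; print(u0,v0)
g=t0.max(2).astype(int); r=7
x0,y0=int(u0)-9,int(v0)-9
print(g[y0:y0+19,x0:x0+19])
ys,xs=np.nonzero(g[y0:y0+19,x0:x0+19]<60); sel=np.hypot(xs+x0-u0,ys+y0-v0)<9
p=bp(s,np.c_[xs+x0,ys+y0][sel],.050)*1000
c=p.mean(0);w,V=np.linalg.eigh(np.cov((p-c).T)); a=np.degrees(np.arctan2(V[1,1],V[0,1]));print(c,np.sqrt(w),a,len(p))
E
```

```text
clock: 32.55
tcp_pos: [0.605, -0.1632, 0.1705]
orientation: [0.003, -0.008, 1.0, -0.001]
wrist_force: [0.7, -0.1, 1.0]
opening: 0.398
finger_force: 0.0
417.7829374612947 154.88439119321202
[[ 70  76  73  75  72  74  74  75  71  69  67  61  65  62  63  62  59  62
   58]
 [127 125 127 122 130 131 129 129 122 104  78  74  76  74  72  70  73  73
   73]
 [139 140 139 143 147 138 144 145 141 140 130 125 129 125 126 125 124 125
  126]
 [143 144 152 170 181 179 184 182 180 169 130 106 121 135 134 139 138 138
  139]
 [152 164 183 191 191 189 184 185 181 146  87  51  67  95 125 140 143 138
  138]
 [172 186 193 190 181 166 139 124 115  81  41  28  33  59 118 143 139 137
  133]
 [188 193 186 155 108  82  60  49  45  30  28  22  27  57 137 160 147 141
  135]
 [194 187 152  97  49  33  25  23  19  25  22  24  33  94 155 179 164 144
  138]
 [189 153  93  45  33  29  28  16  16  22  31  25  25  81 154 179 174 152
  140]
 [169 110  47  31  27  28  22  18  16  27  28  26  26  53 139 185 183 160
  140]
 [147  64  31  30  33  22  21  21  24  29  27  23  20  33  98 159 183 173
  147]
 [138  51  32  26  28  25  15  19  51  55  41  24  16  28  84 155 183 178
  155]
 [132  44  29  31  27  18   9  37  89  84  32  24  24  29  64 146 189 187
  160]
 [135  49  27  29  27  15  20  59  87  74  32  22  23  28  65 145 185 187
  163]
 [138  54  33  29  27  12  38  90  93  49  27  26  33  30  65 147 185 183
  163]
 [148  72  32  27  15  12  31  73  69  35  24  27  27  39 105 166 187 178
  158]
 [180 128  57  26  17   4  15  32  31  21  25  25  27  56 138 183 188 168
  145]
 [190 177 120  39   9   0   6  13  16  20  29  29  54 112 167 191 190 159
  143]
 [187 192 148  78  30  17   3  10  18  30  37  62 137 174 188 189 168 144
  140]]
[ 617.95252266 -307.88127346] [10.46274067 12.24535009] 158.17838695269847 130
```

```bash
python3 - <<'E'
from lib import *
s=snap("top")
print(bp(s,np.array([[8.5,11],[8.1,13.2],[7.4,15],[11.2,4.2]])+[408,145],.054)*1000)
sc=snap("scene"); c0=cv2.imread("pics/scene0.png"); t0=cv2.imread("pics/top0.png"); c1=sc["color"][:,:,::-1]
u=pj(sc,[[.6223,-.313,.054]])[0].astype(int); v=pj(s,[[.6223,-.313,.054]])[0].astype(int)
bar=lambda th:T(.6223,-.313,.8-th,[(-.023,-.007),(.023,-.007),(.023,.007),(-.023,.007),(-.023,0),(0,0),(-.023,0)])
k=[]
for im,S,w in((t0,s,v),(c1,sc,u)):
    b=(w[0]-18,w[1]-18,w[0]+18,w[1]+18)
    for pol in([],[(bar(25),.054,(0,255,255)),(T(.6223,-.313,.8,[(-.048,-.048),(.048,-.048),(.048,.048),(-.048,.048)]),.062,(0,255,0))]): k.append(over(im,S,b,8,pol))
cv2.imwrite("pics/dial.png",np.vstack([np.hstack(k[:2]),np.hstack(k[2:])]))
E
```

```text
[[ 618.51612299 -308.85950051]
 [ 611.24062741 -307.53007205]
 [ 605.26514943 -305.25008102]
 [ 641.19722654 -317.68705221]]
```

View pics/dial.png

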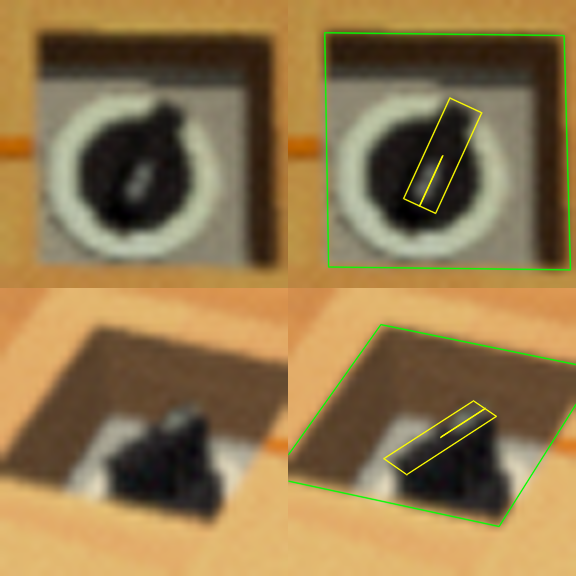

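```bash
python3 -c "
from lib import *
go(.621,-.3115,.13,62)"
```

```text
-> [ 0.621 -0.312  0.13  62.   ] shift [-0.052 -0.593  0.164] turn [-0.001  0.009  0.481] alt -2.52 j7 1.98
```

```bash
python3 -m crank '[[-0.052,-0.593,0,0,0.009,0.481],[-0.052,-0.593,0,0,0.009,0.481],[-0.052,-0.593,0.16,0,0.009,0.481],[-0.052,-0.593,0.16,0,0.009,0.481],[-0.052,-0.593,0.16,0,0.009,0.481]]'
python3 -m crank '[[0,0,0,0,0,0],[0,0,0,0,0,0],[0,0,0,0,0,0]]'
python3 -c "
from lib import *
go(.621,-.3115,.075,62);go(.621,-.3115,.034,62)"
```

```text
clock: 33.2
tcp_pos: [0.6146, -0.3132, 0.1228]
orientation: [-0.008, 0.245, 0.97, -0.001]
wrist_force: [-1.1, 0.2, 0.8]
opening: 0.398
finger_force: 0.0
clock: 33.5
tcp_pos: [0.6188, -0.3087, 0.1285]
orientation: [-0.003, 0.241, 0.971, 0.0]
wrist_force: [-0.3, 0.0, 0.5]
opening: 0.4
finger_force: 0.0
-> [ 0.621 -0.312  0.075 62.   ] shift [-0.014 -0.006  0.214] turn [-0.001 -0.006  0.003] alt -3.0 j7 1.74
-> [ 6.21e-01 -3.12e-01  3.40e-02  6.20e+01] shift [-0.015 -0.005  0.378] turn [-0.001 -0.006  0.003] alt -3.0 j7 1.74
```

```bash
python3 -m crank '[[-0.014,-0.006,0.1,0,-0.006,0],[-0.014,-0.006,0.2,0,-0.006,0],[-0.014,-0.006,0.26,0,-0.006,0],[-0.014,-0.006,0.31,0,-0.006,0],[-0.014,-0.006,0.31,0,-0.006,0]]'
python3 -c "
from lib import *
go(.621,-.3115,.034,62)"
```

```text
clock: 34.0
tcp_pos: [0.6183, -0.3121, 0.048]
orientation: [-0.003, 0.242, 0.97, -0.0]
wrist_force: [-0.7, 0.8, -0.7]
opening: 0.4
finger_force: 0.0
-> [ 6.21e-01 -3.12e-01  3.40e-02  6.20e+01] shift [-0.009  0.007  0.056] turn [-0.002 -0.005 -0.   ] alt 3.0 j7 1.77
```

```bash
python3 -m crank '[[-0.009,0.007,0.02,0,-0.004,0],[-0.009,0.007,0.04,0,-0.004,0],[-0.009,0.007,0.056,0,-0.004,0],[-0.009,0.007,0.056,0,-0.004,0]]'
python3 -m crank '[[0,0,0,0,0,0],[0,0,0,0,0,0],[0,0,0,0,0,0],[0,0,0,0,0,0],[0,0,0,0,0,0]]' 5 40
python3 -c "
from lib import *
st=env.read_state();print(st['tcp_pos'],st['ft_torque'],yawnow(st));go(.6223,-.313,.034,.8)"
```

```text
clock: 34.4
tcp_pos: [0.6216, -0.3128, 0.0353]
orientation: [0.001, 0.242, 0.97, -0.001]
wrist_force: [0.2, 0.2, 0.7]
opening: 0.398
finger_force: 0.0
clock: 34.9
tcp_pos: [0.6219, -0.3134, 0.0361]
orientation: [0.001, 0.242, 0.97, -0.002]
wrist_force: [-0.5, -0.4, 2.5]
opening: 0.151
finger_force: 44.6
[ 0.62188031 -0.31338022  0.03610519] [-0.08817805  0.0740429  -0.01311089] 61.940600796225105
-> [ 0.622 -0.313  0.034  0.8  ] shift [-0.001  0.002  0.008] turn [-1.000e-03  4.000e-03  1.019e+00] alt -1.98 j7 1.77
```

```bash
python3 -m crank '[[0,0,0,0,0,0.1],[0,0,0,0,0,0.2],[0,0,0,0,0,0.3],[0,0,0,0,0,0.4],[0,0,0,0,0,0.5]]'
python3 -m crank '[[0,0,0,0,0,0.1],[0,0,0,0,0,0.2],[0,0,0,0,0,0.3],[0,0,0,0,0,0.4],[0,0,0,0,0,0.45]]'
python3 -m crank '[[0,0,0,0,0,0],[0,0,0,0,0,0],[0,0,0,0,0,0]]'
python3 -c "
from lib import *
st=env.read_state();print(st['tcp_pos'],st['ft_torque'],st['wrist_force'],yawnow(st));go(.6223,-.313,.034,.8)"
```

```text
clock: 35.4
tcp_pos: [0.6218, -0.3134, 0.0361]
orientation: [0.002, 0.487, 0.873, -0.002]
wrist_force: [0.1, -0.7, 0.8]
opening: 0.151
finger_force: 44.7
clock: 35.9
tcp_pos: [0.6217, -0.3135, 0.0361]
orientation: [0.002, 0.677, 0.736, -0.001]
wrist_force: [-1.4, -0.9, 0.9]
opening: 0.151
finger_force: 44.8
clock: 36.2
tcp_pos: [0.6217, -0.3135, 0.0361]
orientation: [0.002, 0.676, 0.737, -0.001]
wrist_force: [-1.3, -0.6, 3.0]
opening: 0.151
finger_force: 44.9
[ 0.6216757  -0.3134662   0.03609246] [-0.21082944  0.33915422 -0.00088667] [-1.26953174 -0.61931834  2.99390024] 4.983556720708705
-> [ 0.622 -0.313  0.034  0.8  ] shift [0.002 0.003 0.008] turn [0.001 0.004 0.07 ] alt -2.93 j7 0.89
```

```bash
python3 -m crank '[[0,0,0,0,0,0.04],[0,0,0,0,0,0.072],[0,0,0,0,0,0.072],[0,0,0,0,0,0.072]]'
python3 -c "
from lib import *
st=env.read_state();print(yawnow(st),st['ft_torque'])"
python3 -m crank '[[0,0,0,0,0,0],[0,0,0,0,0,0],[0,0,0,0,0,0]]' 34
python3 -m crank '[[0,0,-0.1,0,0,0],[0,0,-0.25,0,0,0],[0,0,-0.45,0,0,0],[0,0,-0.6,0,0,0]]'
python3 -m crank '[[0.9,0,0,0,0,0],[0.9,0,0,0,0,0],[0.9,0,0,0,0,0],[0.9,0,0,0,0,0],[0.9,0,0,0,0,0]]'
python3 -m crank '[[0,-0.8,-0.3,0,0,0],[0,-0.8,-0.3,0,0,0],[0,-0.8,-0.3,0,0,0],[0,-0.8,-0.3,0,0,0],[0,-0.8,-0.3,0,0,0]]'
```

```text
clock: 36.6
tcp_pos: [0.6217, -0.3134, 0.0361]
orientation: [0.002, 0.703, 0.711, -0.001]
wrist_force: [-2.8, -0.5, 5.3]
opening: 0.149
finger_force: 45.0
0.6459416892305148 [-0.2060906   0.41742943 -0.03112957]
clock: 36.9
tcp_pos: [0.6222, -0.3117, 0.035]
orientation: [0.001, 0.703, 0.711, -0.0]
wrist_force: [0.4, -0.3, -0.3]
opening: 0.397
finger_force: 0.0
clock: 37.3
tcp_pos: [0.6224, -0.3123, 0.1884]
orientation: [0.003, 0.703, 0.711, -0.0]
wrist_force: [-0.3, -1.1, 0.2]
opening: 0.4
finger_force: 0.0
clock: 37.8
tcp_pos: [0.6199, -0.0792, 0.1842]
orientation: [-0.0, 0.7, 0.714, 0.001]
wrist_force: [0.8, -0.1, 0.3]
opening: 0.398
finger_force: 0.0
clock: 38.3
tcp_pos: [0.4158, -0.0902, 0.2606]
orientation: [0.0, 0.704, 0.711, 0.001]
wrist_force: [0.8, 0.1, 0.8]
opening: 0.399
finger_force: 0.0
```

```bash
python3 - <<'E'
from lib import *
s=snap("top"); sc=snap("scene")
g=s["color"].max(2).astype(int); print(g[147:166,409:428])
for S in(s,sc):
  for c in blobs(S,*BLU,amin=20)+[]:
    b=cv2.boundingRect(c)
    print(S["n"],b,rect(S,c,.084))
  for c in blobs(S,*YEL,amin=20): print("yel",S["n"],cv2.boundingRect(c))
  uv=pj(S,np.c_[T(.631,-.162,.8,FIL),np.full(8,.084)]); print(S["n"],"expected",uv.min(0),uv.max(0))
for l in("goggle_case","mug","wax_tin","glove_peg","buckle"):
  print(l,[(np.round(d["centre"],3).tolist(),round(d["score"],2)) for d in finder.look_for("top",l)][:2])
E
```

```text
[[136 140 145 142 139 143 142 139 140 133 128 129 129 125 127 126 123 124
  122]
 [143 153 169 183 178 182 181 180 177 171 160 145 141 137 138 138 134 137
  135]
 [166 181 187 187 185 182 185 186 185 181 179 172 159 147 136 136 137 138
  135]
 [189 189 186 180 151 123 122 136 146 167 182 182 180 169 145 143 139 137
  137]
 [192 189 159 110  70  52  52  61  68  90 129 162 182 179 168 146 140 135
  135]
 [186 152  97  46  33  31  31  24  28  40  63 103 155 176 175 159 145 140
  140]
 [157  94  47  31  27  27  24  24  20  21  21  44  79  92 101 128 144 143
  142]
 [109  43  45  56  57  59  52  51  37  28  19  28  27  37  44  86 127 139
  135]
 [ 80  23  46  61  61  59  65  51  35  29  23  25  26  26  32  75 126 143
  140]
 [ 51  12  29  36  38  38  38  37  29  26  30  24  24  24  37  79 138 148
  137]
 [ 41   4  14   6  17  15   4  10  12  13  12   9  11  17  37 104 158 159
  139]
 [ 41   0   9   7   8   1  11   6   8   8   2   2   7  27 100 155 182 161
  144]
 [ 51  17  10  14  10   3   6  10   6  10   4   4  11  55 138 180 186 163
  141]
 [ 64  31  27  26  21  16  11  14  14  17  14  
[... 317 characters left out ...]
9 144 183 190 191 178 156 141 136
  138]
 [181 189 191 185 174 170 171 171 171 174 185 190 190 176 152 135 139 140
  141]]
top (364, 130, 16, 32) [641.4, -160.9, 0.6, 101.0, 47.1]
yel top (23, 122, 4, 10)
top expected [363.8115259  128.98075005] [379.83176827 161.13597165]
scene (254, 224, 23, 23) [646.7, -158.1, -0.7, 105.0, 49.0]
scene expected [252.50055405 220.78494261] [277.21855052 245.5749035 ]
goggle_case [([0.493, -0.512, 0.065], 0.7), ([0.618, -0.309, 0.027], 0.47)]
mug [([0.608, 0.453, 0.044], 0.71), ([0.497, 0.492, 0.042], 0.61)]
wax_tin [([0.496, 0.494, 0.041], 0.71), ([0.621, -0.312, 0.025], 0.62)]
glove_peg [([0.721, 0.054, 0.015], 0.83)]
buckle [([0.624, 0.033, 0.015], 0.79)]
```

```bash
python3 -c "
from station import env
print(env.hand_in())"
```

```text
the job is handed in; nothing more can be done
None
```

I put the three yellow cassettes that were on the table through the slot into the returns box, seated the filter flat and fully home in its pocket, then turned the dial until its white line pointed at the orange mark. I handed the job in at about 38 s; no result came back.

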